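# Empty the grinding balls from a dipping cup under a low shield

## Robot

A 6-joint arm with a two-finger parallel gripper is mounted at the origin on a cart in front of the work surface, level with it; the furniture and walls round the work are solid. World frame = base frame: x ahead of the robot, y to its left, z up, the work surface at z = 0. Lengths are in m, angles in rad, forces in N, time in s.
With the tool pointing down it reaches from about 0.35 to 0.975 m from the base axis. Payload 7.1 kg.
Tool frame: the origin (TCP) lies midway between the tips of the shut fingers; the grasp point (between the pads) lies 19 mm behind it; z points along the fingers, y is the line along which they close (so a half turn about z gives the same grasp; the last joint's range is limited). The gripper opens to 88 mm and grips with 3 to 60 N. Pads are 20 mm wide; open, the fingers measure 115 mm over their backs; the gripper's body (75 mm by 178 mm) begins 61 mm behind the grasp point.
Start: joints at [1.153, 0.423, 1.63, -0, 1.089, -0.019], TCP at [0.243, 0.576, 0.198] pointing down, gripper open.
Joint ranges: [-3, 3], [-0.9, 2.11], [0.09, 2.58], [-1.31, 4.45], [0.11, 2.69], [-2.54, 2.54]. Speed limits (rad/s): [2.39, 2.39, 3.01, 3.14, 3.14, 3.14].

## Interface

Orientations are given as [roll, pitch, yaw] about the fixed x, y, z axes, in that order (R = Rz(yaw) Ry(pitch) Rx(roll)).
In Python, from workcell import telemetry, viewer, ticket gives the robot as it stands.
- The arm moves only by the tool step_arm, never from a script. Its argument "targets" is one flat list of numbers, 5 for each row, row after row: the opening, from 0 (shut) to 1 (fully open), then the shift along the tool's x, y, z in cm, then the turn about the tool's z in degrees. In form: [claw, dx, dy, dz, turn, claw, dx, dy, dz, turn, ...]. A call has exactly 8 rows; each row shifts and turns the commanded pose from where the row before left it, along the tool's axes as they then stand; what a row does not reach is not made up. A row lasts 1/12 s, in which the tool goes at most 41.7 mm and 7.16 degrees, less where a joint would pass 70% of its speed; a pose out of reach is approached as far as the arm can. A call with a gripper value outside its range is refused whole. The fingers move at their own pace and stop on an object; "newtons" is the grip in N (left out, the last holds). Time passes only in rows, so rows that do not move let the fingers close, or fill a call up. It gives the time, the measured TCP pose, the force, the opening and the grip force at its end, in the units of the state.
- telemetry.get_obs(): the state, without advancing time (a new reading comes with each control period).
- viewer.snapshot(name): name is "side" or "top"; returns a dict with "frame" (480x640x3 uint8, red, green, blue), "intrinsics" (3x3 intrinsics, pixels), "R" (3x3) and "t" (3): a world point X has camera coordinates R X + t. Camera axes: x right, y down, z forward; pixel columns grow to the right and rows downward; lengths in m; the calibration is good to about 2 mm. A picture is of the moment at which its call begins. There is no depth.
- ticket.close_job(): hands the job in; it is judged then, once.
The state is a dict: "t": time; "qpos": joint angles; "dq": joint speeds; "joint_efforts": joint torques, N m; "tool_pos": TCP position; "ee_rot": TCP orientation; "contact_force": force on the tool from outside, world axes, zero at the start; "torque": the same for the moment, N m; "finger_gap": finger opening in m; "finger_force": force on a finger pad.
Only numpy, scipy, OpenCV 4.12 (cv2) and the standard library are available. Lean on these libraries where they do the work, as an engineer would, in place of code of your own. Each camera call takes 0.05 s, during which the arm holds its last target. There are 200 camera calls.

## Task

Take the tall steel dipping cup by its long bar handle, carry it upright in under the low clear shield and tip it there, so that all three grinding balls land in the shallow steel tray under the shield. Do not knock the shield with the cup or the arm. Then stand the empty cup upright back with its whole foot on its round cork mat and let go.

Things in the scene. Friction and masses are not known exactly. Their poses are not given: they have to be found in the camera images.
- cup: Tall round steel dipping cup, 68 mm outside diameter (rim 71), 110 mm tall, wall 3, floor 4 mm, about 0.16 kg empty. Origin: centre of its underside; z points out of the mouth. Its handle, a round bar of 16 mm diameter, runs along the cup's -x at z = 55 mm from the wall (x = -34) to x = -189 mm. It starts upright on the mat, handle towards the robot, with the three balls in it.
- cup_grip (a point): Point to grip on the handle's axis, 155 mm from the cup's middle (cup frame -155, 0, 55 mm): far enough out that the gripper stays in front of the shield. As the bar is round, the fingers may lean to either side about it when they grip.
- cup_mouth (a point): Centre of the cup's open mouth, cup frame (0, 0, 110 mm).
- shield: Fixed low shield: clear roof with aluminium edges on two rear uprights. Origin on the bench; x away from the robot, y along the front edge to the left, z up. Roof: x -75 to +103 mm, y -200 to +200 mm, underside 165 mm over the bench, top 179 mm. Uprights 16 x 20 mm on 50 x 60 mm feet at x = +103, y = -165 and +165 mm. Front and both sides are open.
- shield_roof (a point): Point on the underside of the roof, 165 mm straight above the shield's origin.
- tray: Loose shallow open steel tray, 110 mm (its x) by 150 mm (its y), 22 mm tall, walls and floor 3 mm, 0.5 kg. Origin: centre of its underside; z up. It stands on the bench under the shield near shield x = 0, axes nearly along the shield's, in the left half (shield y about +115 mm) or the right half (about -115 mm).
- tape_black: Bystander: roll of black tape lying flat, 63 mm diameter, 19 mm tall, origin under its centre. It lies under the shield in the half where the tray is not, about 115 mm from the shield's middle. It does not matter.
- mat: Fixed round cork mat, 130 mm diameter, 4 mm thick, origin at the centre of its underside. The cup starts on it and must end on it.
- ball_0_center (a point): Grinding ball: plain steel ball, 16 mm diameter, 17 g; this point is its centre. It starts loose on the inner floor of the cup and rolls freely.
- ball_1_center (a point): Grinding ball: plain steel ball, 16 mm diameter, 17 g; this point is its centre. It starts loose on the inner floor of the cup and rolls freely.
- ball_2_center (a point): Grinding ball: plain steel ball, 16 mm diameter, 17 g; this point is its centre. It starts loose on the inner floor of the cup and rolls freely.
Things that resemble listed ones, but are neither listed nor needed, are in the scene too. Of the things that look like the cup, take the one that is farthest to the robot's left at the start.

How it is judged:
By the outcome, as a careful person would: the job done as asked, in the order asked, and still so for the second after the job is handed in, with the robot touching nothing.
It also fails if it takes over 56 s, if anything falls off the work surface, if the arm or the gripper's body presses on something with over 40 N, if the wrist force passes 120 N, or if a joint passes its speed limit or range.

## Working session

There is one attempt and no reset: what is moved stays moved. The work goes in short steps, Python scripts to look and compute and a tool call to move; the robot and the scene stay as the last step left them, time stands still between calls to the robot, and variables do not carry over. Pictures are saved under pics/ and viewed, at most 10 in all, crops included, and the job is handed in when it is done.

Besides the shell and the picture viewer there is one more tool, called after "Request:" in YAML: its name, and indented under it one key for each argument. step_arm: Moves the arm, as the interface text tells. Its arguments: {"type":"object","properties":{"targets":{"type":"array"},"newtons":{"type":"number"}},"required":["targets"]}

```bash
ls; mkdir -p pics
python3 - <<'E'
from workcell import telemetry, viewer
import cv2, numpy as np
o=telemetry.get_obs(); print({k:np.round(v,3).tolist() for k,v in o.items()})
for n in("side","top"):
    s=viewer.snapshot(n); cv2.imwrite(f"pics/{n}0.png",s["frame"][:,:,::-1]); np.savez(f"{n}_cal.npz",K=s["intrinsics"],R=s["R"],t=s["t"])
    print(n,np.round(s["intrinsics"],1).tolist(),np.round(s["R"],3).tolist(),np.round(s["t"],3).tolist(),(-s["R"].T@s["t"]).round(3))
E
```

```text
pics
{'t': 0.0, 'qpos': [1.153, 0.424, 1.631, 0.0, 1.089, -0.019], 'dq': [-0.002, -0.0, -0.001, -0.001, -0.0, 0.0], 'joint_efforts': [-0.001, -54.463, -27.367, 0.064, 0.023, -0.0], 'tool_pos': [0.242, 0.575, 0.197], 'ee_rot': [-3.14, -0.0, 2.743], 'contact_force': [-0.735, -0.018, -1.138], 'torque': [-0.094, -0.048, -0.053], 'finger_force': 0.0, 'finger_gap': 0.088}
side [[470.4, 0.0, 322.5], [0.0, 470.4, 239.3], [0.0, 0.0, 1.0]] [[0.999, 0.034, -0.006], [0.01, -0.441, -0.897], [-0.033, 0.897, -0.441]] [-0.508, 0.014, 1.679] [ 0.563 -1.482  0.75 ]
top [[576.4, 0.0, 321.2], [0.0, 576.4, 234.6], [0.0, 0.0, 1.0]] [[0.032, -0.999, -0.008], [-0.778, -0.02, -0.628], [0.628, 0.026, -0.778]] [-0.243, 0.477, 1.325] [-0.453 -0.268  1.329]
```

View pics/side0.png

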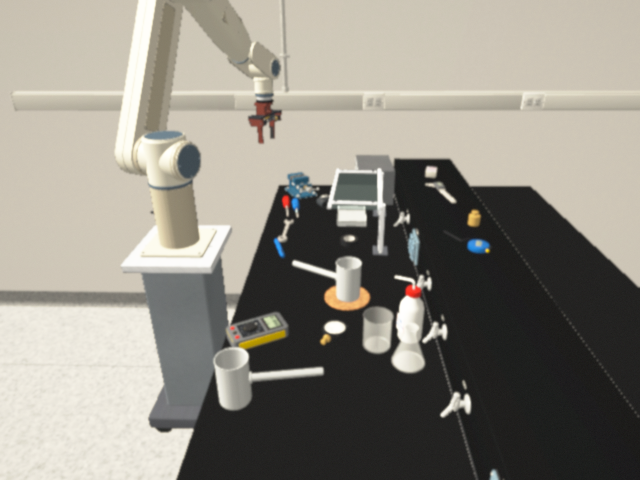

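View pics/top0.png

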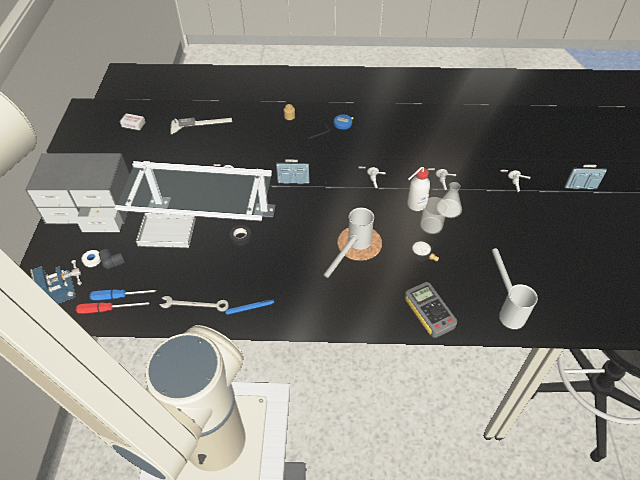

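Candidates for the cup: the one on the cork mat at top (361,228) / side (348,280), with its handle towards the robot, and a second at top (517,305) / side (233,380), with its handle away from the robot. The beakers at top (432,215) and (451,200) are glass without handles. The one on the mat is farthest left and matches the description. I'll check it in close crops.

Run:
```python
import cv2
a=cv2.imread("pics/top0.png"); b=cv2.imread("pics/side0.png")
c=cv2.resize(a[150:290,110:310],None,fx=4,fy=4,interpolation=cv2.INTER_CUBIC); cv2.imwrite("pics/c1.png",c)   # x=110+u/4,y=150+v/4
d=cv2.resize(a[195:285,315:395],(480,540),interpolation=cv2.INTER_CUBIC) #6x
cv2.imwrite("pics/c2.png",d)
e=cv2.resize(b[160:310,280:400],None,fx=4,fy=4,interpolation=cv2.INTER_CUBIC); cv2.imwrite("pics/c3.png",e)
```

```text
(no output)
```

View pics/c1.png

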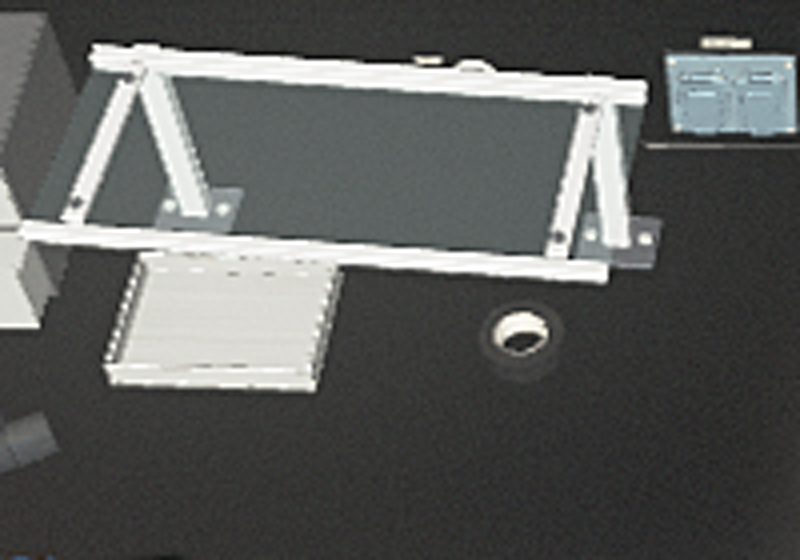

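View pics/c2.png

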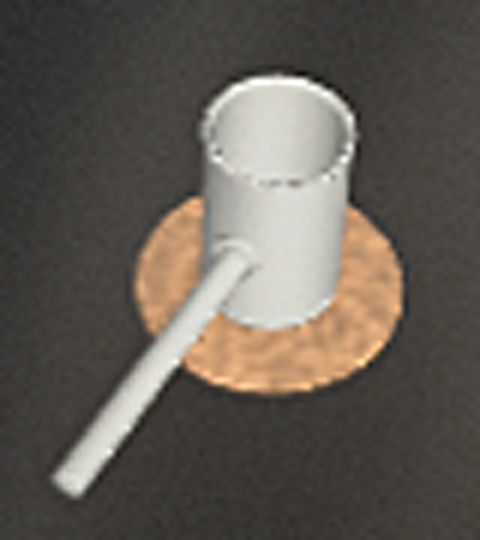

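View pics/c3.png

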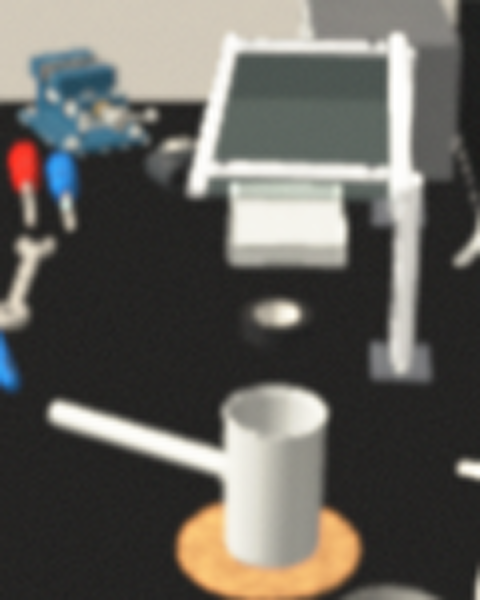

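The crops confirm the choice: a white-grey steel cup on the mat, with its rim centre near top (361.5,217) and its handle tip near (326.5,274.5). The tray is in the left half at top (166,230), partly behind the roof's front edge. The tape is on the right at (240,234). Now I'll fit the poses.

```bash
cat > h.py <<'E'
import numpy as np
from scipy.optimize import least_squares
C={n:np.load(f"{n}_cal.npz") for n in("side","top")}
def proj(n,X):
    c=C[n]; p=(c["R"]@np.atleast_2d(X).T).T+c["t"]; q=(c["K"]@p.T).T; return q[:,:2]/q[:,2:]
def ray(n,uv,z):
    c=C[n]; o=-c["R"].T@c["t"]; d=c["R"].T@np.linalg.inv(c["K"])@[*uv,1]; return o+d*(z-o[2])/d[2]
def fit(obs,x0,z0=0):  # obs: (cam,(u,v),local xyz)
    def f(p):
        c,s=np.cos(p[2]),np.sin(p[2]); r=[]
        for n,uv,l in obs: r+=list(proj(n,[p[0]+c*l[0]-s*l[1],p[1]+s*l[0]+c*l[1],z0+l[2]])[0]-uv)
        return r
    s=least_squares(f,x0,loss="soft_l1"); return s.x,np.array(f(s.x)).reshape(-1,2).round(1)
E
python3 - <<'E'
from h import *
c1=lambda u,v:("top",(110+u/4,150+v/4)); c2=lambda u,v:("top",(315+u/6,195+v/6)); c3=lambda u,v:("side",(280+u/4,160+v/4))
sh=[(*c1(20,240),(-.075,.2,.165)),(*c1(607,283),(-.075,-.2,.165)),(*c1(92,45),(.103,.2,.179)),(*c1(645,82),(.103,-.2,.179)),
(*c3(190,195),(-.075,-.2,.165)),(*c3(230,33),(-.075,.2,.179)),(*c3(410,33),(.103,.2,.179))]
print("shield",*fit(sh,[.8,.1,0]))
tr=[(*c1(108,383),(-.055,.075,0)),(*c1(315,391),(-.055,-.075,0)),(*c1(104,367),(-.055,.075,.022)),(*c1(318,376),(-.055,-.075,.022)),
(*c3(230,265),(-.055,-.075,0)),(*c3(345,265),(.055,-.075,0)),(*c3(228,242),(-.055,-.075,.022)),(*c3(347,242),(.055,-.075,.022))]
print("tray",*fit(tr,[.7,.2,0]))
cu=[(*c2(280,130),(0,0,.110)),(*c2(68,478),(-.189,0,.055)),(*c3(275,412),(0,0,.110)),(*c3(53,412),(-.189,0,.055))]
print("cup",*fit(cu,[.7,-.2,0],.004))
print("mat",ray(*c2(270,290),.004),ray(*c3(268,548),.004)); print("tape",ray(*c1(521,330),.019))
E
```

```text
shield [ 0.6173395   0.12558015 -0.06994778] [[-0.1  0.1]
 [-0.4  0.2]
 [ 0.6 -0.7]
 [ 0.1 -0.7]
 [ 0.1  0.1]
 [-0.5 -0.9]
 [-0.6  0.2]]
tray [ 0.61582693  0.23532529 -0.01006081] [[ 1.   0.5]
 [ 0.2 -0. ]
 [ 0.1 -0.1]
 [-2.  -0.9]
 [-0.2 -0.5]
 [-0.2 -0.1]
 [ 0.4  0. ]
 [-0.5  0.4]]
cup [ 0.59421232 -0.33751541 -0.52339086] [[ 0.1  0. ]
 [-0.2  1.1]
 [ 0.2  0.1]
 [ 0.6  0.2]]
mat [ 0.58632381 -0.33753151  0.004     ] [ 0.59064049 -0.34023696  0.004     ]
tape [0.60573595 0.01380799 0.019     ]
```

Request:
step_arm:
  targets: [1,-1,-1,-3.8,0,1,-1,-1,-3.8,0,1,-1,-1,-3.8,0,1,-2,-2,-2.5,0,1,-2.9,-2.7,0,0,1,-2.9,-2.7,0,0,1,-2.9,-2.7,0,0,1,-2.9,-2.7,0,0]

```text
t: 0.77
tool_pos: [0.3344, 0.3641, 0.3369]
ee_rot: [-3.141, 0.0, 2.744]
contact_force: [0.4, 0.3, 0.5]
finger_gap: 0.0879
finger_force: 0.0
```

Request:
step_arm:
  targets: [1,-2.9,-2.7,0,0,1,-2.9,-2.7,0,0,1,-2.9,-2.7,0,0,1,-2.9,-2.7,0,0,1,-2.9,-2.7,0,0,1,-2.9,-2.7,0,0,1,-2.9,-2.7,0,0,1,-2.9,-2.7,0,0]

```text
t: 1.43
tool_pos: [0.4643, 0.0748, 0.3369]
ee_rot: [-3.142, -0.0, 2.743]
contact_force: [0.8, -0.6, -0.2]
finger_gap: 0.0877
finger_force: 0.0
```

Request:
step_arm:
  targets: [1,-1.6,-3.8,0,0,1,-1.6,-3.8,0,0,1,-1.6,-3.8,0,0,1,-1.6,-3.8,0,0,1,-1.6,-3.8,0,0,1,-1.6,-3.8,0,0,1,-1.6,-3.8,0,7,1,-1.6,-3.8,0,0]

```text
t: 2.1
tool_pos: [0.4589, -0.2549, 0.3367]
ee_rot: [3.141, -0.0, 2.614]
contact_force: [0.2, -0.1, 0.1]
finger_gap: 0.0877
finger_force: 0.0
```

```bash
cat > st.py <<'E'
from workcell import telemetry
import numpy as np
from scipy.spatial.transform import Rotation as Ro
o=telemetry.get_obs(); R=Ro.from_euler("xyz",o["ee_rot"]).as_matrix(); p=np.array(o["tool_pos"])
if __name__=="__main__":
    for k in("t","qpos","tool_pos","ee_rot","contact_force","finger_gap","finger_force"): print(k,np.round(o[k],3))
    print("r,az",np.hypot(p[0],p[1]).round(3),np.degrees(np.arctan2(p[1],p[0])).round(1)); print(R.round(3))
E
python3 st.py
```

```text
t 2.1
qpos [-0.53   0.135  1.695  0.     1.311 -1.573]
tool_pos [ 0.459 -0.255  0.337]
ee_rot [ 3.141 -0.     2.614]
contact_force [ 0.238 -0.088  0.128]
finger_gap 0.088
finger_force 0.0
r,az 0.525 -29.0
[[-0.864  0.503  0.   ]
 [ 0.503  0.864  0.   ]
 [ 0.     0.    -1.   ]]
```

Request:
step_arm:
  targets: [1,-4,0,0,0,1,-4,0,0,0,1,-4,0,0,0,1,-4,0,0,0,1,-4,0,0,0,1,-4,0,0,0,1,-4,0,0,0,1,-4,0,0,0]

```text
t: 2.77
tool_pos: [0.7378, -0.4128, 0.3361]
ee_rot: [3.142, -0.001, 2.621]
contact_force: [0.6, -0.7, 0.3]
finger_gap: 0.088
finger_force: 0.0
```

Request:
step_arm:
  targets: [1,-4,0,0,0,1,-4,0,0,0,1,-4,0,0,0,1,-4,0,0,0,1,-4,0,0,0,1,-4,0,0,0,1,-4,0,0,0,1,-4,0,0,0]

```text
t: 3.43
tool_pos: [0.8945, -0.5038, 0.3001]
ee_rot: [3.141, 0.092, 2.621]
contact_force: [-0.2, 0.3, 0.7]
finger_gap: 0.0879
finger_force: 0.0
```

```bash
python3 st.py
```

```text
t 3.433
qpos [-5.250e-01  1.144e+00  8.900e-02  1.000e-03  1.817e+00 -1.574e+00]
tool_pos [ 0.894 -0.504  0.3  ]
ee_rot [3.141 0.092 2.621]
contact_force [-0.167  0.329  0.679]
finger_gap 0.088
finger_force 0.0
r,az 1.027 -29.4
[[-0.864  0.498  0.08 ]
 [ 0.496  0.867 -0.045]
 [-0.092  0.001 -0.996]]
```

Request:
step_arm:
  targets: [1,-4,0,0.5,0,1,-4,0,0.5,0,1,-4,0,1,0,1,-4,0,1,0,1,-4,0,1,0,1,-4,0,1,0,1,-4,0,1,0,1,-4,0,1,0]

```text
t: 4.1
tool_pos: [0.973, -0.5506, 0.2273]
ee_rot: [3.139, 0.298, 2.62]
contact_force: [0.1, -0.3, -0.2]
finger_gap: 0.0877
finger_force: 0.0
```

```bash
python3 st.py
```

```text
t 4.1
qpos [-0.527  1.23   0.088  0.004  1.525 -1.576]
tool_pos [ 0.973 -0.551  0.227]
ee_rot [3.139 0.298 2.62 ]
contact_force [ 0.076 -0.335 -0.23 ]
finger_gap 0.088
finger_force 0.0
r,az 1.118 -29.5
[[-0.829  0.497  0.256]
 [ 0.476  0.867 -0.144]
 [-0.294  0.002 -0.956]]
```

Request:
step_arm:
  targets: [1,-4,0,0,0,1,-4,0,0,0,1,-4,0,0,0,1,-4,0,0,0,1,-4,0,0,0,1,-4,0,0,0,1,-4,0,0,0,1,-4,0,0,0]

```text
t: 4.77
tool_pos: [1.0194, -0.5789, 0.2943]
ee_rot: [3.138, 0.508, 2.62]
contact_force: [-0.8, 0.5, 0.0]
finger_gap: 0.0877
finger_force: 0.0
```

```bash
python3 st.py
python3 - <<'E'
import numpy as np
from scipy.optimize import least_squares
import st
S=[((.424,1.631,1.089),.624,.197),((.135,1.695,1.311),.525,.337),((1.144,.089,1.817),1.027,.300),((1.23,.088,1.525),1.118,.227),(tuple(st.o["qpos"][[1,2,4]] if hasattr(st.o["qpos"],'shape') else [st.o["qpos"][i] for i in(1,2,4)]),np.hypot(*st.p[:2]),st.p[2])]
def fk(w,q):
    a,h,L1,L2,L3,e=w; A=q[0]; B=q[0]+q[1]; T=B+q[2]
    return np.array([a+L1*np.sin(A)+L2*np.sin(B)+e*np.cos(B)+L3*np.sin(T), h+L1*np.cos(A)+L2*np.cos(B)-e*np.sin(B)+L3*np.cos(T)])
f=lambda w:np.concatenate([fk(w,q)-[r,z] for q,r,z in S])
s=least_squares(f,[0,.4,.45,.45,.25,0]); print(s.x.round(3),np.abs(s.fun).max().round(4))
E
```

```text
t 4.767
qpos [-0.528  1.191  0.087  0.007  1.356 -1.578]
tool_pos [ 1.019 -0.579  0.294]
ee_rot [3.138 0.508 2.62 ]
contact_force [-0.79   0.458  0.001]
finger_gap 0.088
finger_force 0.0
r,az 1.172 -29.6
[[-0.758  0.497  0.423]
 [ 0.436  0.868 -0.239]
 [-0.486  0.003 -0.874]]
[0.    0.312 0.563 0.485 0.333 0.078] 0.0002
```

```bash
cat > kin.py <<'E'
import numpy as np
from scipy.optimize import least_squares
from scipy.spatial.transform import Rotation as Ro
a,h,L1,L2,L3,e=0,.312,.563,.485,.333,.078
LO=np.array([-3,-.9,.09,-1.31,.11,-2.54]); HI=np.array([3,2.11,2.58,4.45,2.69,2.54])
S4=1
def rz(t):return Ro.from_euler("z",t).as_matrix()
def ry(t):return Ro.from_euler("y",t).as_matrix()
def fk(q,full=False):
    A=rz(q[0])@ry(q[1]); el=np.array([0,0,h])+A@[0,0,L1]; B=A@ry(q[2]); w=el+B@[e,0,L2]
    R=B@rz(S4*q[3])@ry(q[4])@rz(q[5]+np.pi/2); p=w+R@[0,0,L3]
    return (p,R,el,w) if full else (p,R)
def res(q,p,R,wr=.3): 
    P,Q=fk(q); return np.r_[P-p,wr*Ro.from_matrix(R@Q.T).as_rotvec()]
def ik(p,R,q0,wr=.3):
    s=least_squares(res,np.clip(q0,LO+1e-4,HI-1e-4),args=(p,R,wr),bounds=(LO,HI)); return s.x,np.linalg.norm(s.fun)
E
python3 - <<'E'
import kin, st, numpy as np
from kin import *
q=np.array(st.o["qpos"])
for s in(1,-1):
    kin.S4=s; P,Q=fk(q); print(s,(P-st.p).round(4),Ro.from_matrix(st.R@Q.T).as_rotvec().round(4))
q=np.array([1.153,.424,1.631,0,1.089,-.019]); P,Q=fk(q); print(P,Ro.from_matrix(Q).as_euler("xyz"))
# candidate poses: heading psi, dip phi, tool-x sign sx
def tool(psi,phi,sx):
    z=np.array([np.cos(psi)*np.cos(phi),np.sin(psi)*np.cos(phi),-np.sin(phi)]); y=np.cross([0,0,1],[np.cos(psi),np.sin(psi),0])*sx
    return np.c_[np.cross(y,z),y,z]
psi=np.radians(-30); rng=np.random.default_rng(0)
for S in(1,-1):
  kin.S4=S
  for phi in(15,25,35):
    ph=np.radians(phi)
    for sx in(1,-1):
        R=tool(psi,ph,sx)
        for nm,g,th in(("pick",[.460,-.260,.059],0),("pour0",[.482,.2475,.094],0),("pour1",None,-130),("pour1R",None,130)):
            Rt=R@rz(np.radians(th))
            if g is None:
                b=R@R.T@np.array([np.cos(psi),np.sin(psi),0]); b=(Rt@R.T)@b; g=np.array([.616,.155 if th<0 else .3,.094])-.155*b
            sols=[]
            for k in range(25):
                x,er=ik(np.array(g)+Rt[:,2]*.019,Rt,rng.uniform(LO,HI))
                if er<1e-3 and not any(np.allclose(x,y_,atol=.05) for y_ in sols): sols.append(x)
            print(S,phi,sx,nm,np.round(g,3),[s.round(2).tolist() for s in sols])
E
```

```text
1 [-0.0064 -0.01    0.0003] [ 0. -0.  0.]
-1 [-0.0087 -0.0139  0.0003] [ 0.0114 -0.0067  0.004 ]
[0.25308891 0.57010738 0.19734476] [-3.13918574e+00 -4.57367857e-05  2.74279627e+00]
1 15 1 pick [ 0.46  -0.26   0.059] [[-0.5, 1.16, 2.46, 3.16, 1.78, 1.58]]
1 15 1 pour0 [0.482 0.248 0.094] []
1 15 1 pour1 [0.481 0.197 0.158] []
1 15 1 pour1R [0.512 0.396 0.158] []
1 15 -1 pick [ 0.46  -0.26   0.059] [[-0.5, 1.16, 2.46, 3.16, 1.78, -1.56]]
1 15 -1 pour0 [0.482 0.248 0.094] []
1 15 -1 pour1 [0.481 0.197 0.158] []
1 15 -1 pour1R [0.512 0.396 0.158] []
1 25 1 pick [ 0.46  -0.26   0.059] [[-0.5, 0.97, 2.48, 3.16, 1.44, 1.58]]
1 25 1 pour0 [0.482 0.248 0.094] []
1 25 1 pour1 [0.496 0.166 0.192] []
1 25 1 pour1R [0.546 0.398 0.192] []
1 25 -1 pick [ 0.46  -0.26   0.059] [[-0.5, 0.97, 2.48, 3.16, 1.44, -1.56]]
1 25 -1 pour0 [0.482 0.248 0.094] []
1 25 -1 pour1 [0.496 0.166 0.192] []
1 25 -1 pour1R [0.546 0.398 0.192] [[1.06, 0.7, 1.74, -1.26, 1.25, -0.06]]
1 35 1 pick [ 0.46  -0.26   0.059] [[-0.51, 0.77, 2.46, 3.16, 1.05, 1.57]]
1 35 1 pour0 [0.482 0.248 0.094] []
1 35 1 pour1 [0.52  0.132 0.
[... 1251 characters left out ...]
pour1 [0.496 0.166 0.192] [[0.89, 0.52, 2.22, 1.53, 1.11, 2.0]]
-1 25 -1 pour1R [0.546 0.398 0.192] [[1.06, 0.7, 1.74, 1.26, 1.25, -0.06]]
-1 35 1 pick [ 0.46  -0.26   0.059] [[-0.51, 0.77, 2.46, 3.12, 1.05, 1.57]]
-1 35 1 pour0 [0.482 0.248 0.094] [[0.97, 0.67, 2.09, 1.39, 0.98, 1.11]]
-1 35 1 pour1 [0.52  0.132 0.214] [[0.72, 0.35, 2.21, 1.45, 0.9, -1.43]]
-1 35 1 pour1R [0.588 0.395 0.214] []
-1 35 -1 pick [ 0.46  -0.26   0.059] [[-0.51, 0.77, 2.46, 3.12, 1.05, -1.57]]
-1 35 -1 pour0 [0.482 0.248 0.094] [[0.97, 0.67, 2.09, 1.39, 0.98, -2.03]]
-1 35 -1 pour1 [0.52  0.132 0.214] [[0.72, 0.35, 2.21, 1.45, 0.9, 1.71]]
-1 35 -1 pour1R [0.588 0.395 0.214] [[0.96, 0.61, 1.68, 1.13, 1.13, -0.28]]
```

```bash
sed -i 's/w=el+B@\[e,0,L2\]/w=el+B@[e,D,L2]/; s/^S4=1/S4=1; D=.012/' kin.py
cat >> kin.py <<'E'
def tool(psi,phi,sx):
    z=np.array([np.cos(psi)*np.cos(phi),np.sin(psi)*np.cos(phi),-np.sin(phi)]); y=np.cross([0,0,1],[np.cos(psi),np.sin(psi),0])*sx
    return np.c_[np.cross(y,z),y,z]
E
cat > enum.py <<'E'
from kin import *
import st
P,Q=fk(np.array(st.o["qpos"])); print((P-st.p).round(4))
mg=np.array([.05]*6)
seeds=[np.array([0,.8,1.8,q4,1.2,q6]) for q4 in(0,1,-1,2,3.1,4) for q6 in(1.5,-1.5,0)]
def sols(p,R):
    out=[]
    for s in seeds:
        s=s.copy(); s[0]=np.arctan2(p[1],p[0]); x,er=ik(p,R,s)
        if er<1e-3 and (x>LO+mg).all() and (x<HI-mg).all() and not any(np.allclose(x,y,atol=.05) for y in out): out.append(x)
    return out
for psid in range(-45,61,15):
  for phid in(15,25,35):
    psi,phi=np.radians([psid,phid]); b=np.array([np.cos(psi),np.sin(psi),0])
    R=tool(psi,phi,1)
    th=next(t for t in range(90,180,5) if np.sin(phi)**2+np.cos(phi)**2*np.cos(np.radians(t))<np.cos(np.radians(110)))
    cfg=lambda S:sorted({(round(s[3],1),round(s[4],1)) for s in S})
    pm=sols(np.array([.588,-.339,.059])-.155*b+R[:,2]*.019,R)
    if not pm: continue
    r=[]
    for sg,cy in((-1,.17),(1,.30)):
        Rt=R@rz(np.radians(sg*th)); bt=Rt@R.T@b
        for RR,bb in((R,b),(Rt,bt)):
            S=sols(np.array([.616,cy,.094])-.155*bb+RR[:,2]*.019,RR)+sols(np.array([.616,cy,.094])-.155*bb+RR[:,2]*.019,RR@np.diag([-1,-1,1]))
            r.append(cfg(S))
        r.append((np.degrees(np.arctan2(bt[1],bt[0])).round(),np.degrees(np.arcsin(bt[2])).round()))
    print(psid,phid,th,"mat",cfg(pm),"L",r[:3],"R",r[3:])
E
mv enum.py en.py; python3 en.py
```

```text
[-0.0004  0.0003  0.0003]
-45 15 120 mat [(np.float64(3.8), np.float64(1.6))] L [[(np.float64(-1.3), np.float64(1.4))], [], (np.float64(-31.0), np.float64(-22.0))] R [[(np.float64(-1.2), np.float64(1.5))], [(np.float64(-1.2), np.float64(1.6))], (np.float64(-59.0), np.float64(-22.0))]
-45 25 130 mat [(np.float64(3.7), np.float64(1.3))] L [[(np.float64(-1.2), np.float64(1.3))], [(np.float64(-1.2), np.float64(1.3))], (np.float64(-20.0), np.float64(-39.0))] R [[(np.float64(-1.1), np.float64(1.4))], [(np.float64(-1.1), np.float64(1.4))], (np.float64(-70.0), np.float64(-39.0))]Traceback (most recent call last):
  File "en.py", line 16, in <module>
    th=next(t for t in range(90,180,5) if np.sin(phi)**2+np.cos(phi)**2*np.cos(np.radians(t))<np.cos(np.radians(110)))
StopIteration
```

```bash
sed -i 's/in(15,25,35)/in(12,20,28)/; s/range(-45,61,15)/range(-60,76,15)/; s/(round(s\[3\],1),round(s\[4\],1))/(float(round(s[3],1)),float(round(s[4],1)))/' en.py; python3 en.py
```

```text
[-0.0004  0.0003  0.0003]
-60 12 115 mat [(4.3, 1.4)] L [[(-1.1, 1.6)], [(-1.1, 1.6)], (np.float64(-49.0), np.float64(-17.0))] R [[(-1.0, 1.8)], [(-1.1, 1.8)], (np.float64(-71.0), np.float64(-17.0))]
-60 20 125 mat [(4.3, 1.2)] L [[(-1.0, 1.5)], [(-1.0, 1.5)], (np.float64(-41.0), np.float64(-30.0))] R [[(-1.0, 1.7)], [(-1.0, 1.7)], (np.float64(-79.0), np.float64(-30.0))]
-60 28 140 mat [(4.3, 1.0)] L [[(-1.0, 1.4)], [(-1.0, 1.4)], (np.float64(-34.0), np.float64(-47.0))] R [[(-0.9, 1.6)], [(-0.9, 1.6)], (np.float64(-86.0), np.float64(-47.0))]
-45 12 115 mat [(3.8, 1.7)] L [[], [], (np.float64(-34.0), np.float64(-17.0))] R [[(-1.2, 1.6)], [(-1.2, 1.6)], (np.float64(-56.0), np.float64(-17.0))]
-45 20 125 mat [(3.8, 1.4)] L [[(-1.2, 1.3)], [(-1.2, 1.3)], (np.float64(-26.0), np.float64(-30.0))] R [[(-1.1, 1.5)], [(-1.1, 1.5)], (np.float64(-64.0), np.float64(-30.0))]
-45 28 140 mat [(3.7, 1.2)] L [[(-1.2, 1.2)], [(-1.2, 1.2)], (np.float64(-19.0), np.float64(-47.0))] R [[(-1.0, 1.4)], [(-1.1, 1.4)], (np.float64(-71.0), np.float64(-47.0))]
-30 12 115 mat [(3.1, 1.9)] L [[], [], (np.float64(-
[... 3019 characters left out ...]
at64(41.0), np.float64(-30.0))]
60 28 140 mat [(0.8, 1.6)] L [[(1.4, 1.1)], [(1.4, 1.1)], (np.float64(86.0), np.float64(-47.0))] R [[(1.8, 1.0)], [(1.8, 0.9)], (np.float64(34.0), np.float64(-47.0))]
75 12 115 mat [(0.9, 2.1)] L [[(1.2, 1.5)], [(1.3, 1.5)], (np.float64(86.0), np.float64(-17.0))] R [[(1.5, 1.4)], [(1.5, 1.4)], (np.float64(64.0), np.float64(-17.0))]
75 20 125 mat [(0.8, 2.0)] L [[(1.2, 1.4)], [(1.2, 1.4)], (np.float64(94.0), np.float64(-30.0))] R [[(1.4, 1.3)], [(1.5, 1.2)], (np.float64(56.0), np.float64(-30.0))]
75 28 140 mat [(0.7, 1.8)] L [[(1.1, 1.2)], [(1.2, 1.3)], (np.float64(101.0), np.float64(-47.0))] R [[(1.4, 1.1)], [(1.4, 1.1)], (np.float64(49.0), np.float64(-47.0))]
```

Run:
```python
from h import *
for nm,uv in dict(benchL1=(75,100),benchL2=(20,270),wall=(185,45),farbenchL=(108,65),cab_fr_base=(123,232),drawer=(121,210),cab_r_base=(127,205),meterTL=(405,290),meterR=(458,325),scr=(150,304),wrench=(225,307),pen=(273,302)).items(): print(nm,ray("top",uv,0).round(3))
print("cabtop r",ray("top",(122,153),.2).round(3),ray("top",(105,190),.15).round(3))
# DLS weight calibration
import kin
from kin import *
LO[2]=.0873
def run(q,rows,wr):
    for dx,dy,dz,tn in rows:
        p,R=fk(q); q,_=ik(p+R@np.array([dx,dy,dz])/100,R@rz(np.radians(tn)),q,wr)
    return q
q0=np.array([-.525,1.144,.089,.001,1.817,-1.574])
for wr in(.05,.1,.2,.3,.5,1):
    q1=run(q0,[(-4,0,.5,0)]*2+[(-4,0,1,0)]*6,wr); q2=run(q1,[(-4,0,0,0)]*8,wr)
    print(wr,q1.round(3),q2.round(3))
```

```text
benchL1 [1.231 0.701 0.   ]
benchL2 [0.468 0.627 0.   ]
wall [1.591 0.36  0.   ]
farbenchL [1.448 0.637 0.   ]
cab_fr_base [0.614 0.368 0.   ]
drawer [0.701 0.396 0.   ]
cab_r_base [0.722 0.383 0.   ]
meterTL [ 0.43 -0.46  0.  ]
meterR [ 0.324 -0.592  0.   ]
scr [0.366 0.232 0.   ]
wrench [0.362 0.028 0.   ]
pen [ 0.381 -0.1    0.   ]
cabtop r [0.742 0.348 0.2  ] [0.644 0.385 0.15 ]
0.05 [-0.527  1.239  0.087  0.017  0.696 -1.582] [-0.529  1.152  0.087  0.109  0.112 -1.67 ]
0.1 [-0.527  1.227  0.087  0.015  0.801 -1.58 ] [-0.529  1.137  0.087  0.051  0.256 -1.612]
0.2 [-0.527  1.211  0.087  0.011  1.033 -1.578] [-0.529  1.121  0.087  0.024  0.58  -1.587]
0.3 [-0.527  1.21   0.087  0.008  1.222 -1.577] [-0.529  1.129  0.087  0.016  0.856 -1.581]
0.5 [-0.527  1.223  0.087  0.005  1.449 -1.576] [-0.529  1.171  0.087  0.009  1.221 -1.578]
1 [-0.527  1.245  0.087  0.002  1.626 -1.576] [-0.529  1.241  0.087  0.004  1.534 -1.578]
```

```bash
cat > plan.py <<'E'
from kin import *
LO[2]=.0873; WR=.6
def row(q,dx,dy,dz,tn): 
    p,R=fk(q); return ik(p+R@np.array([dx,dy,dz])/100,R@rz(np.radians(tn)),q,WR)[0]
def goto(q,g,R,step=.035):  # straight line + slerp to TCP g,R
    p0,R0=fk(q); rv=Ro.from_matrix(R@R0.T).as_rotvec(); n=int(np.ceil(max(np.linalg.norm(g-p0)/step,np.linalg.norm(rv)/.11,1))); e=0
    for k in range(1,n+1):
        qn,er=ik(p0+(g-p0)*k/n,Ro.from_rotvec(rv*k/n).as_matrix()@R0,q,WR); e=max(e,er,0); jm=abs(qn-q).max(); q=qn
    return q,n,e
E
python3 - <<'E'
from plan import *
CUP=np.array([.594,-.3375]); MAT=np.array([.588,-.339])
for psid in(10,15,20):
 for phid in(12,18,24):
  psi,phi=np.radians([psid,phid]); b=np.array([np.cos(psi),np.sin(psi),0]); R=tool(psi,phi,1)
  for sx in(1,-1):
    R=tool(psi,phi,sx); z=R[:,2]
    th=next(t for t in range(90,180,5) if np.sin(phi)**2+np.cos(phi)**2*np.cos(np.radians(t))<np.cos(np.radians(110)))
    q,er=ik(np.r_[MAT,.059]-.155*b+.019*z,R,np.array([-.7,.8,1.6,1.5,1.3,1.5*sx]))
    out=[(0,q.round(2).tolist(),round(er,4))]
    cc=np.array([.616,.285,.094])
    for g,RR in((np.r_[MAT,.094],R),(np.array([.40,.10,.094]),R),(np.array([.50,.27,.094]),R),(cc,R))+tuple((cc,R@rz(np.radians(k))) for k in range(20,th+1,15)):
        bb=RR@R.T@b; q,n,er=goto(q,g-.155*bb+.019*z,RR); out.append((n,q.round(2).tolist(),round(er,4)))
    w=fk(q,True)[3]; bad=max(o[2] for o in out)
    print(psid,phid,sx,th,"err",bad,"|",out[0][1],out[4][1],out[-1][1],w.round(2))
E
```

```text
10 12 1 115 err 0.2849 | [-1.29, 1.0, 2.05, 1.66, 1.35, 1.66] [-2.93, 2.11, 2.48, -0.97, 0.11, 2.54] [-1.0, 2.11, 2.58, 1.7, 1.84, 2.0] [0.01 0.01 0.09]
10 12 -1 115 err 0.2987 | [-1.29, 1.0, 2.05, 1.66, 1.35, -1.48] [-2.95, 2.11, 2.5, -1.31, 0.11, -0.25] [-2.93, 2.11, 2.53, -1.31, 0.11, 1.67] [ 0.01 -0.01  0.07]
10 18 1 120 err 0.3166 | [-1.27, 0.93, 2.07, 1.65, 1.24, 1.71] [-2.93, 2.11, 2.45, -0.97, 0.11, 2.54] [-1.0, 2.11, 2.58, 1.76, 1.83, 2.02] [0.01 0.01 0.09]
10 18 -1 120 err 0.3426 | [-1.27, 0.93, 2.07, 1.65, 1.24, -1.43] [-2.95, 2.11, 2.47, -1.31, 0.11, -0.25] [-2.92, 2.11, 2.51, -1.31, 0.11, 1.68] [ 0.01 -0.01  0.06]
10 24 1 130 err 0.3661 | [-1.25, 0.86, 2.09, 1.64, 1.13, 1.78] [-2.94, 2.07, 2.44, -0.96, 0.11, 2.54] [-1.03, 2.11, 2.58, 1.81, 1.78, 2.3] [0.01 0.01 0.09]
10 24 -1 130 err 0.3957 | [-1.25, 0.86, 2.09, 1.64, 1.13, -1.36] [-2.95, 2.1, 2.44, -1.31, 0.11, -0.24] [-2.93, 1.98, 2.58, -1.31, 0.11, 1.95] [-0.02 -0.02  0.09]
15 12 1 115 err 0.2649 | [-1.3, 1.0, 1.97, 1.55, 1.36, 1.75] [-2.89, 2.11, 2.48, -0.97, 0.11, 2.54] [-1.09, 2.11, 2.58, 1.69, 1.7, 1.97] [0.01 0.0
[... 1028 characters left out ...]
1, 2.48, 0.99, 0.11, -2.54] [0.67, 0.94, 2.49, 3.46, 1.64, 0.44] [0.18 0.16 0.2 ]
20 18 1 120 err 0.2766 | [-1.28, 0.94, 1.91, 1.42, 1.29, 1.87] [-1.3, 2.11, 2.58, 1.78, 1.46, 0.01] [-1.17, 2.11, 2.58, 1.74, 1.56, 1.96] [0.01 0.01 0.09]
20 18 -1 120 err 0.263 | [-1.28, 0.94, 1.91, 1.42, 1.29, -1.27] [-2.65, 2.11, 2.45, 1.0, 0.11, -2.54] [0.7, 0.73, 2.48, 3.49, 1.33, 0.38] [0.19 0.18 0.25]
20 24 1 130 err 0.1842 | [-1.25, 0.88, 1.93, 1.4, 1.19, 1.93] [0.54, 0.87, 2.51, 3.32, 1.38, 1.62] [0.64, 0.03, 2.26, 4.45, 0.27, 2.54] [0.26 0.21 0.5 ]
20 24 -1 130 err 0.1032 | [-1.25, 0.88, 1.93, 1.4, 1.19, -1.21] [0.54, 0.87, 2.51, 3.32, 1.38, -1.53] [0.69, 0.51, 2.43, 3.52, 0.96, 0.53] [0.22 0.2  0.31]
```

Run:
```python
from plan import *
import st
MAT=np.array([.588,-.339])
for psid in(35,45,55):
 for phid in(20,26):
  psi,phi=np.radians([psid,phid]); b=np.array([np.cos(psi),np.sin(psi),0])
  for sx in(1,-1):
    R=tool(psi,phi,sx); z=R[:,2]; th=125 if phid==20 else 135
    q,er=ik(np.r_[MAT,.059]-.155*b+.019*z,R,np.array([-.9,.8,1.6,1.1,1.3,1.5*sx]))
    out=[(0,q.round(2).tolist(),round(er,4))]
    cc=np.array([.616,.285,.094])
    for g,RR in((np.r_[MAT,.094],R),(np.array([.60,-.15,.094]),R),(np.array([.60,.05,.094]),R),(cc,R))+tuple((cc,R@rz(np.radians(k))) for k in range(15,th+1,15)):
        bb=RR@R.T@b; q,n,er=goto(q,g-.155*bb+.019*z,RR); out.append((n,q.round(2).tolist(),round(er,4)))
    p,RR,el,w=fk(q,True); bad=max(o[2] for o in out)
    m=RR@R.T@[0,0,1]
    print(psid,phid,sx,th,"err",bad,"rows",sum(o[0] for o in out),"|",out[0][1],out[2][1],out[4][1],out[-1][1],w.round(2),m.round(2))
# untilt sim
q=np.array(st.o["qpos"]); p,R=fk(q); print("now",p.round(3),np.degrees(np.arccos(-R[2,2])).round(1))
d=np.array([np.cos(-.52),np.sin(-.52)])
for zt in(.2,.3,.45):
    x,n,er=goto(q,np.r_[.50*d,zt],R,.04); print(zt,n,er,x.round(2))
    for k in range(10):
        p,RR=fk(x); x=ik(p+np.r_[-.04*d,0],RR,x,WR)[0]
        if k%3==0: p,RR=fk(x); print("  ",k,p.round(3),np.degrees(np.arctan2(RR[:2,2]@d,-RR[2,2])).round(1),x.round(2))
```

```text
35 20 1 125 err 0.2436 rows 49 | [-1.24, 0.98, 1.65, 1.16, 1.4, 2.07] [-1.08, 0.83, 2.04, 1.36, 1.27, 1.85] [0.06, 0.93, 2.48, 2.62, 1.45, 1.43] [-0.46, 1.73, 2.58, 1.96, 1.94, 2.54] [ 0.08 -0.02  0.1 ] [ 0.15 -0.93 -0.33]
35 20 -1 125 err 0.0 rows 44 | [-1.24, 0.98, 1.65, 1.16, 1.4, -1.07] [-1.08, 0.83, 2.04, 1.36, 1.27, -1.29] [0.06, 0.93, 2.48, 2.62, 1.45, -1.71] [0.27, 0.65, 2.51, 2.8, 1.24, 0.52] [0.24 0.08 0.28] [ 0.07 -0.94 -0.32]
35 26 1 135 err 0.3268 rows 60 | [-1.22, 0.92, 1.68, 1.12, 1.31, 2.11] [-1.05, 0.77, 2.06, 1.33, 1.17, 1.91] [0.09, 0.81, 2.48, 2.65, 1.25, 1.49] [-0.73, 1.93, 2.58, 1.86, 1.77, 2.54] [ 0.04 -0.02  0.09] [-0.09 -0.88 -0.47]
35 26 -1 135 err 0.0 rows 48 | [-1.22, 0.92, 1.68, 1.12, 1.31, -1.03] [-1.05, 0.77, 2.06, 1.33, 1.17, -1.23] [0.09, 0.81, 2.48, 2.65, 1.25, -1.65] [0.32, 0.43, 2.44, 2.79, 0.86, 0.89] [0.27 0.1  0.34] [-0.19 -0.91 -0.38]
45 20 1 125 err 0.2425 rows 49 | [-1.2, 1.03, 1.47, 1.04, 1.52, 2.15] [-1.05, 0.86, 1.88, 1.19, 1.35, 1.97] [-0.15, 0.87, 2.38, 2.23, 1.29, 1.48] [-0.49, 1.64, 2.58, 1.92, 1.78, 2.54] [ 0.09 -0.04  0.11] [ 0.27 -0
[... 1957 characters left out ...]
17 3.7862362624726094e-08 [-0.56 -0.12  2.13  0.04  0.62 -1.63]
   0 [ 0.399 -0.229  0.3  ] 29.1 [-0.56 -0.2   2.2   0.04  0.63 -1.64]
   3 [ 0.295 -0.169  0.3  ] 29.1 [-0.59 -0.48  2.36  0.05  0.76 -1.67]
   6 [ 0.191 -0.109  0.3  ] 29.1 [-0.74 -0.86  2.45  0.13  1.06 -1.83]
   9 [ 0.146 -0.108  0.29 ] 25.5 [-1.45 -0.9   2.46  0.38  1.34 -2.54]
0.45 18 1.6283460601823608e-08 [-0.56 -0.25  1.9   0.03  0.98 -1.62]
   0 [ 0.399 -0.229  0.45 ] 29.1 [-0.56 -0.33  1.95  0.03  1.01 -1.62]
   3 [ 0.295 -0.169  0.45 ] 29.1 [-0.59 -0.59  2.08  0.04  1.14 -1.65]
   6 [ 0.191 -0.109  0.45 ] 29.1 [-0.74 -0.87  2.15  0.11  1.37 -1.79]
   9 [ 0.139 -0.104  0.463] 25.4 [-1.59 -0.9   2.1   0.4   1.72 -2.54]
```

```bash
cat > scan.py <<'E'
from plan import *
import st, itertools
from multiprocessing import Pool
q0=np.array(st.o["qpos"]); p0,R0=fk(q0); WR=.55
zt=lambda ps,ph:np.array([np.cos(ps)*np.cos(ph),np.sin(ps)*np.cos(ph),-np.sin(ph)])
def f(a):
    al,zz,ud,ue=a
    c,s=np.cos(np.radians(al)),np.sin(np.radians(al))
    u=np.array([np.cos(np.radians(ud))*np.cos(np.radians(ue)),np.sin(np.radians(ud))*np.cos(np.radians(ue)),np.sin(np.radians(ue))])
    rr=min(.95,.5/max(s,.01)) if zz<.8 else .6
    q,n,er=goto(q0,np.array([rr*c,rr*s,zz]),R0,.05)
    ym=0; best=(9,)
    for k in range(60):
        p,R=fk(q); q=ik(p+.04*u,R,q,WR)[0]; p,R=fk(q); ym=max(ym,p[1]); z=R[:,2]
        hd,dip=np.degrees(np.arctan2(z[1],z[0])),np.degrees(np.arcsin(-z[2]))
        if ym>.57 or p[2]<.27: break
        sc=abs(hd-47)/10+abs(dip-23)/10
        if sc<best[0]: best=(sc,k,hd,dip,p.round(2).tolist(),q.round(2).tolist())
    return a,best,ym
if __name__=="__main__":
    A=list(itertools.product((20,35,50,65,80),(.4,.9,1.15),(0,30,60,90),(0,30,60)))
    with Pool() as P: r=P.map(f,A,chunksize=3)
    for x in sorted(r,key=lambda x:x[1][0])[:8]: print(x)
E
time timeout 550 python3 scan.py; nproc
```

```text
((80, 1.15, 60, 60), (np.float64(2.9819718839968363), 26, np.float64(17.407131458018885), np.float64(22.773149702012752), [0.37, 0.55, 1.12], [1.37, 0.34, 0.09, -0.96, 1.74, -0.58]), np.float64(0.5718918978115661))
((65, 0.9, 60, 60), (np.float64(3.1228946720084165), 28, np.float64(16.25832307817022), np.float64(23.48726979825439), [0.44, 0.57, 1.1], [1.26, 0.39, 0.09, -0.87, 1.69, -0.58]), np.float64(0.5716825730159065))
((65, 1.15, 90, 60), (np.float64(3.1728632545448114), 25, np.float64(16.212445733850686), np.float64(22.0589217207012), [0.25, 0.57, 1.11], [1.65, 0.37, 0.09, -1.22, 1.83, -0.53]), np.float64(0.5756896660445021))
((80, 0.9, 30, 60), (np.float64(3.3552417752612884), 30, np.float64(13.85464944410899), np.float64(23.40706719672187), [0.54, 0.45, 1.13], [0.97, 0.33, 0.09, -0.66, 1.66, -0.71]), np.float64(0.5500812866036995))
((65, 1.15, 60, 60), (np.float64(3.5555601409395114), 24, np.float64(12.628299543799923), np.float64(21.81609904680496), [0.42, 0.52, 1.12], [1.28, 0.35, 0.09, -0.96, 1.72, -0.65]), np.float64(0.5721725294023754))
((65, 1.15, 30, 30), (np.float64(3.5909303798431162), 26, np.float64(11.219729712607341), np.float64(22.8709664889615), [0.83, 0.57, 0.93], [0.75, 0.66, 0.09, -0.52, 1.32, -0.67]), np.float64(0.5730677757152748))
((80, 1.15, 30, 60), (np.float64(3.5978193242673586), 26, np.float64(11.734060545336737), np.float64(22.287746211989678), [0.51, 0.42, 1.15], [1.0, 0.29, 0.09, -0.73, 1.69, -0.75]), np.float64(0.46338213984980814))
((50, 0.9, 60, 60), (np.float64(3.6778595188417222), 27, np.float64(11.199915059508587), np.float64(22.021489752074192), [0.49, 0.53, 1.1], [1.16, 0.39, 0.09, -0.87, 1.66, -0.66]), np.float64(0.5734473474464101))
4
real	0m9.802s
user	0m37.898s
sys	0m0.064s
```

```bash
sed -i 's/A=list.*/A=list(itertools.product((80,95,110,125,140),(.7,.9,1.05,1.15),(30,60,90,120,150,180),(20,40,60,80)))/' scan.py; python3 scan.py
```

```text
((140, 1.05, 30, 60), (np.float64(0.03636658275445868), 45, np.float64(47.02397013901695), np.float64(22.660304311472366), [0.44, 0.47, 1.17], [0.77, 0.21, 0.09, 0.05, 1.66, -0.35]), np.float64(0.5090610998881311))
((110, 0.9, 120, 80), (np.float64(0.05524232547033634), 44, np.float64(47.307349336038634), np.float64(22.75492608133527), [0.06, 0.41, 1.2], [2.21, 0.11, 0.09, -1.31, 1.92, -0.28]), np.float64(0.5235084058045182))
((95, 1.15, 150, 80), (np.float64(0.058991464338965474), 42, np.float64(46.66367102831642), np.float64(23.253585671706077), [0.09, 0.37, 1.21], [2.19, 0.07, 0.09, -1.31, 1.94, -0.36]), np.float64(0.452749056238717))
((110, 0.7, 120, 80), (np.float64(0.10395366655848867), 48, np.float64(47.508543343213844), np.float64(23.530993322371042), [0.05, 0.41, 1.2], [2.22, 0.11, 0.09, -1.31, 1.94, -0.27]), np.float64(0.5120306889992722))
((95, 1.05, 150, 80), (np.float64(0.13208705776982194), 45, np.float64(48.151672902476506), np.float64(22.830802324778286), [0.08, 0.38, 1.21], [2.21, 0.07, 0.09, -1.31, 1.93, -0.34]), np.float64(0.4836345182434658))
((125, 1.05, 90, 80), (np.float64(0.14989058459693042), 39, np.float64(48.23365198297774), np.float64(22.734746137008436), [0.06, 0.4, 1.21], [2.22, 0.1, 0.09, -1.3, 1.92, -0.24]), np.float64(0.44542001670582676))
((110, 1.05, 120, 80), (np.float64(0.1581689106367204), 40, np.float64(45.86628751306438), np.float64(22.552023380568418), [0.07, 0.41, 1.2], [2.19, 0.11, 0.09, -1.31, 1.92, -0.32]), np.float64(0.4799787031906895))
((110, 1.15, 120, 80), (np.float64(0.21307663023050444), 38, np.float64(45.00760941902011), np.float64(23.138375721325158), [0.07, 0.4, 1.2], [2.17, 0.11, 0.09, -1.31, 1.93, -0.33]), np.float64(0.4471249435598476))
```

```bash
cat > route.py <<'E'
from plan import *
import sys
def rel(q,g,turn=0,n=None):
    """rows (tool axes, cm) for straight line to world TCP g, with total turn deg"""
    p,R=fk(q); d=np.array(g)-p; n=n or int(np.ceil(max(np.linalg.norm(d)/.04,abs(turn)/7,1))); rows=[]
    for k in range(n):
        v=R@rz(np.radians(turn*k/n)); rows.append([*(v.T@d*100/n).round(1),round(turn/n,1)])
    return rows
def sim(q,rows):
    for r in rows: q=row(q,*r)
    return q
def show(q):
    p,R=fk(q); z=R[:,2]; return p.round(3),"hd %.1f dip %.1f"%(np.degrees(np.arctan2(z[1],z[0])),np.degrees(np.arcsin(-z[2]))),q.round(2)
E
cat > try.py <<'E'
from route import *
import st,plan
plan.WR=.6
q0=np.array(st.o["qpos"])
qa=sim(q0,rel(q0,[.75,-.1,.75])); qa=sim(qa,rel(qa,[.35,.42,1.05])); print(len(rel(q0,[.75,-.1,.75])),show(qa))
best=[]
for x,y,z0 in((.35,.42,1.05),(.1,.45,1.1),(-.1,.42,1.1)):
  qb=sim(qa,rel(qa,[x,y,z0])) if x<.3 else qa
  for ud in(60,80,100,120,140):
    for ue in(30,45,60,75):
      q=qb; u=np.array([np.cos(np.radians(ud))*np.cos(np.radians(ue)),np.sin(np.radians(ud))*np.cos(np.radians(ue)),np.sin(np.radians(ue))]); ym=0
      for k in range(48):
        p,R=fk(q); q=ik(p+.04*u,R,q,.6)[0]; p,R=fk(q); ym=max(ym,p[1]); zz=R[:,2]; hd,dip=np.degrees(np.arctan2(zz[1],zz[0])),np.degrees(np.arcsin(-zz[2]))
        if ym>.56: break
        best.append((abs(hd-42)/10+abs(dip-23)/10+k/40,x,ud,ue,k,round(ym,2),show(q)))
best.sort(key=lambda t:t[0])
for b in best[:40:5]: print(b)
E
python3 try.py
```

```text
18 (array([0.321, 0.382, 0.957]), 'hd -24.4 dip 58.3', array([ 1.2 ,  0.36,  0.09, -0.99,  2.46, -0.72]))
(np.float64(1.1615352269247314), -0.1, 120, 75, 43, np.float64(0.44), (array([0.062, 0.437, 1.184]), 'hd 42.0 dip 23.8', array([ 2.14,  0.16,  0.09, -1.31,  1.93, -0.33])))
(np.float64(1.380116848611367), 0.1, 140, 75, 44, np.float64(0.41), (array([0.104, 0.407, 1.203]), 'hd 40.0 dip 22.2', array([ 2.09,  0.12,  0.09, -1.31,  1.91, -0.43])))
(np.float64(1.5193510660008942), -0.1, 120, 75, 41, np.float64(0.43), (array([0.06 , 0.431, 1.168]), 'hd 40.8 dip 26.7', array([ 2.14,  0.16,  0.09, -1.31,  1.99, -0.33])))
(np.float64(1.6970671567773552), 0.1, 140, 75, 47, np.float64(0.42), (array([0.103, 0.416, 1.227]), 'hd 41.8 dip 17.9', array([ 2.1 ,  0.12,  0.09, -1.31,  1.84, -0.43])))
(np.float64(1.8991632573944643), -0.1, 120, 75, 47, np.float64(0.45), (array([0.064, 0.448, 1.218]), 'hd 44.1 dip 17.9', array([ 2.15,  0.16,  0.09, -1.31,  1.83, -0.33])))
(np.float64(2.0584902948875134), -0.1, 120, 75, 38, np.float64(0.42), (array([0.056, 0.423, 1.145]), 'hd 38.8 dip 30.9', array([ 2.13,  0.17,  0.09, -1.31,  2.06, -0.33])))
(np.float64(2.19190568824416), 0.1, 140, 60, 38, np.float64(0.51), (array([-0.13 ,  0.508,  1.056]), 'hd 42.0 dip 35.4', array([ 2.34,  0.35,  0.09, -1.31,  2.14, -0.07])))
(np.float64(2.238221521070373), 0.1, 140, 60, 40, np.float64(0.52), (array([-0.137,  0.517,  1.066]), 'hd 44.2 dip 33.2', array([ 2.35,  0.35,  0.09, -1.31,  2.09, -0.06])))
```

Run:
```python
from route import *
import st,plan
plan.WR=.6
q=np.array(st.o["qpos"]); 
for g,n in(([.72,-.1,.7],16),([.32,.38,.92],16),([-.08,.43,1.05],12)):
    r=rel(q,g,0,n); q=sim(q,r); print(r[0],len(r),show(q))
```

```text
[np.float64(1.5), np.float64(1.7), np.float64(-3.7), 0.0] 16 (array([ 0.722, -0.096,  0.696]), 'hd -29.5 dip 60.9', array([-0.05,  0.19,  0.97, -0.22,  1.52, -1.14]))
[np.float64(2.5), np.float64(1.3), np.float64(-3.0), 0.0] 16 (array([0.319, 0.373, 0.922]), 'hd -29.5 dip 60.9', array([ 1.17,  0.27,  0.32, -0.83,  2.43, -0.55]))
[np.float64(2.2), np.float64(-1.2), np.float64(-2.5), 0.0] 12 (array([-0.038,  0.399,  0.937]), 'hd -16.9 dip 57.5', array([ 1.98,  0.31,  0.25, -1.22,  2.69, -0.2 ]))
```

Request:
step_arm:
  targets: [1,1.4,1.6,-3.5,0,1,1.4,1.6,-3.5,0,1,1.4,1.6,-3.5,0,1,1.4,1.6,-3.5,0,1,1.4,1.6,-3.5,0,1,1.4,1.6,-3.5,0,1,1.4,1.6,-3.5,0,1,1.4,1.6,-3.5,0]

```text
t: 5.43
tool_pos: [0.8837, -0.3576, 0.4817]
ee_rot: [3.137, 0.507, 2.619]
contact_force: [-0.2, 0.1, 0.9]
finger_gap: 0.0882
finger_force: 0.0
```

Request:
step_arm:
  targets: [1,1.4,1.6,-3.5,0,1,1.4,1.6,-3.5,0,1,1.4,1.6,-3.5,0,1,1.4,1.6,-3.5,0,1,1.4,1.6,-3.5,0,1,1.4,1.6,-3.5,0,1,1.4,1.6,-3.5,0,1,1.4,1.6,-3.5,0]

```text
t: 6.1
tool_pos: [0.7442, -0.1311, 0.673]
ee_rot: [3.137, 0.507, 2.619]
contact_force: [0.4, -0.4, 0.2]
finger_gap: 0.0877
finger_force: 0.0
```

Request:
step_arm:
  targets: [1,2.5,1.3,-3.0,0,1,2.5,1.3,-3.0,0,1,2.5,1.3,-3.0,0,1,2.5,1.3,-3.0,0,1,2.5,1.3,-3.0,0,1,2.5,1.3,-3.0,0,1,2.5,1.3,-3.0,0,1,2.5,1.3,-3.0,0]

```text
t: 6.77
tool_pos: [0.5425, 0.103, 0.7861]
ee_rot: [3.135, 0.507, 2.618]
contact_force: [0.9, 1.1, 0.5]
finger_gap: 0.0878
finger_force: 0.0
```

Request:
step_arm:
  targets: [1,2.5,1.3,-3.0,0,1,2.5,1.3,-3.0,0,1,2.5,1.3,-3.0,0,1,2.5,1.3,-3.0,0,1,2.5,1.3,-3.0,0,1,2.5,1.3,-3.0,0,1,2.5,1.3,-3.0,0,1,2.5,1.3,-3.0,0]

```text
t: 7.43
tool_pos: [0.3414, 0.337, 0.8996]
ee_rot: [3.134, 0.505, 2.618]
contact_force: [1.7, 1.2, 0.2]
finger_gap: 0.088
finger_force: 0.0
```

```bash
cat > push.py <<'E'
from route import *
import st,plan,itertools
plan.WR=.6
q0=np.array(st.o["qpos"]); print(round(st.o["t"],2),show(q0), "tool_pos",st.p.round(3))
best=[]
for n1,d1 in ((0,(0,0)),(6,(180,10)),(10,(180,10)),(8,(180,45))):
  for ud,ue,n in itertools.product((60,80,100,120,140),(45,60,75),(44,)):
    q=q0; ym=0
    for k in range(n1+n):
        a,b=np.radians(d1 if k<n1 else (ud,ue)); u=np.array([np.cos(a)*np.cos(b),np.sin(a)*np.cos(b),np.sin(b)])
        p,R=fk(q); q=ik(p+.04*u,R,q,.6)[0]; p,R=fk(q); ym=max(ym,p[1]); z=R[:,2]; hd,dip=np.degrees(np.arctan2(z[1],z[0])),np.degrees(np.arcsin(-z[2]))
        if ym>.54: break
        best.append((abs(hd-42)/10+abs(dip-24)/10+k/40,n1,d1,ud,ue,k,round(ym,2),show(q)))
best.sort(key=lambda t:t[0]); seen=set()
for b in best:
    if b[1:5] not in seen: seen.add(b[1:5]); print(*b)
    if len(seen)>5: break
for a,b in((180,10),(90,60),(120,75),(120,60),(100,60)): a,b=np.radians((a,b)); print(np.degrees((a,b)),(st.R.T@[4*np.cos(a)*np.cos(b),4*np.sin(a)*np.cos(b),4*np.sin(b)]).round(1))
E
python3 push.py
```

```text
7.43 (array([0.341, 0.338, 0.9  ]), 'hd -29.1 dip 61.1', array([ 1.1 ,  0.16,  0.53, -0.73,  2.33, -0.49])) tool_pos [0.341 0.337 0.9  ]
2.151929489628553 10 (180, 10) 120 75 53 0.42 (array([0.085, 0.415, 1.164]), 'hd 37.8 dip 28.0', array([ 2.09,  0.15,  0.09, -1.31,  2.01, -0.36]))
2.483724229941456 8 (180, 45) 120 75 51 0.38 (array([0.168, 0.381, 1.194]), 'hd 30.0 dip 23.9', array([ 1.92,  0.12,  0.09, -1.31,  1.94, -0.53]))
2.554317250316098 10 (180, 10) 100 75 52 0.41 (array([0.155, 0.41 , 1.188]), 'hd 30.0 dip 23.4', array([ 1.93,  0.16,  0.09, -1.31,  1.93, -0.49]))
2.5931703423226153 8 (180, 45) 140 75 51 0.36 (array([0.115, 0.363, 1.16 ]), 'hd 36.1 dip 31.3', array([ 2.05,  0.1 ,  0.09, -1.31,  2.08, -0.43]))
2.713004920971038 10 (180, 10) 140 75 53 0.39 (array([0.017, 0.394, 1.131]), 'hd 44.7 dip 35.2', array([ 2.24,  0.14,  0.09, -1.31,  2.14, -0.23]))
2.8341969698140184 8 (180, 45) 140 60 49 0.47 (array([-0.146,  0.471,  1.044]), 'hd 42.3 dip 39.8', array([ 2.39,  0.33,  0.09, -1.31,  2.23, -0.  ]))
[180.  10.] [ 2.7 -2.  -2.3]
[90. 60.] [-0.8  1.8 -3.5]
[120.  75.] [-1.1  0.5 -3.8]
[120.  60.] [-0.2  1.  -3.9]
[100.  60.] [-0.5  1.6 -3.6]
```

Request:
step_arm:
  targets: [1,2.7,-2.0,-2.3,0,1,2.7,-2.0,-2.3,0,1,2.7,-2.0,-2.3,0,1,2.7,-2.0,-2.3,0,1,2.7,-2.0,-2.3,0,1,2.7,-2.0,-2.3,0,1,2.7,-2.0,-2.3,0,1,2.7,-2.0,-2.3,0]

```text
t: 8.1
tool_pos: [0.0342, 0.337, 0.9362]
ee_rot: [3.106, 0.508, 2.618]
contact_force: [-0.8, 0.8, 0.2]
finger_gap: 0.0879
finger_force: 0.0
```

```bash
python3 push.py
```

```text
8.1 (array([0.033, 0.338, 0.937]), 'hd -25.8 dip 60.8', array([ 1.81,  0.16,  0.43, -1.03,  2.69, -0.15])) tool_pos [0.034 0.337 0.936]
1.3518916286717182 10 (180, 10) 80 75 50 0.44 (array([0.103, 0.437, 1.188]), 'hd 42.7 dip 24.3', array([ 2.  ,  0.14,  0.09, -1.17,  1.92, -0.3 ]))
1.549180677595533 6 (180, 10) 100 75 47 0.44 (array([0.088, 0.436, 1.186]), 'hd 38.8 dip 23.4', array([ 2.08,  0.16,  0.09, -1.3 ,  1.93, -0.34]))
1.5949237041922664 8 (180, 45) 100 75 45 0.43 (array([0.1  , 0.425, 1.185]), 'hd 37.4 dip 24.1', array([ 2.06,  0.15,  0.09, -1.31,  1.94, -0.37]))
1.6467153028427106 8 (180, 45) 120 75 49 0.44 (array([0.037, 0.436, 1.187]), 'hd 45.9 dip 23.7', array([ 2.21,  0.15,  0.09, -1.31,  1.93, -0.26]))
1.6720729704106563 10 (180, 10) 60 75 50 0.41 (array([0.184, 0.406, 1.202]), 'hd 38.4 dip 23.3', array([ 1.77,  0.1 ,  0.09, -1.04,  1.89, -0.41]))
1.8766530718965122 6 (180, 10) 120 75 49 0.44 (array([0.015, 0.44 , 1.173]), 'hd 46.9 dip 25.7', array([ 2.24,  0.17,  0.09, -1.31,  1.97, -0.22]))
[180.  10.] [ 2.6 -1.9 -2.3]
[90. 60.] [-0.8  1.9 -3.4]
[120.  75.] [-1.1  0.7 -3.8]
[120.  60.] [-0.2  1.1 -3.8]
[100.  60.] [-0.6  1.7 -3.6]
```

Request:
step_arm:
  targets: [1,2.6,-1.9,-2.3,0,1,2.6,-1.9,-2.3,0,1,2.6,-1.9,-2.3,0,1,2.6,-1.9,-2.3,0,1,2.6,-1.9,-2.3,0,1,2.6,-1.9,-2.3,0,1,-1.1,0.9,-3.7,0,1,-1.1,0.9,-3.7,0]

```text
t: 8.77
tool_pos: [-0.1332, 0.3639, 0.9077]
ee_rot: [2.96, 0.478, 2.629]
contact_force: [0.6, -0.9, 0.2]
finger_gap: 0.0878
finger_force: 0.0
```

```bash
cat > push2.py <<'E'
from route import *
import st,itertools
q0=np.array(st.o["qpos"]); print(round(st.o["t"],2),*show(q0))
best=[]
def U(a,b): a,b=np.radians((a,b)); return np.array([np.cos(a)*np.cos(b),np.sin(a)*np.cos(b),np.sin(b)])
for ud,ue in itertools.product((40,60,80,100,120,140,160),(30,45,60,75)):
    q=q0; ym=0
    for k in range(44):
        p,R=fk(q); q=ik(p+.04*U(ud,ue),R,q,.6)[0]; p,R=fk(q); ym=max(ym,p[1]); z=R[:,2]; hd,dip=np.degrees(np.arctan2(z[1],z[0])),np.degrees(np.arcsin(-z[2]))
        if ym>.54: break
        best.append((abs(hd-42)/10+abs(dip-23)/10+k/30,ud,ue,k,round(ym,2),*show(q)))
best.sort(key=lambda t:t[0]); seen=set()
for b in best:
    if b[1:3] not in seen: seen.add(b[1:3]); print(*b,(st.R.T@U(*b[1:3])*4.1).round(1))
    if len(seen)>4: break
E
python3 push2.py
```

```text
8.77 [-0.134  0.364  0.908] hd -7.6 dip 60.8 [ 2.2   0.23  0.42 -0.94  2.69  0.28]
1.6496579630878714 100 75 40 0.44 [0.088 0.438 1.192] hd 39.4 dip 22.4 [ 2.08  0.16  0.09 -1.3   1.91 -0.35] [-1.2  1.5 -3.6]
2.0350995338866436 120 75 43 0.45 [0.019 0.445 1.189] hd 47.8 dip 22.8 [ 2.24  0.16  0.09 -1.31  1.92 -0.23] [-1.   1.2 -3.8]
2.218485599087117 80 75 38 0.42 [0.161 0.418 1.197] hd 33.1 dip 22.4 [ 1.9   0.14  0.09 -1.24  1.89 -0.45] [-1.5  1.6 -3.4]
2.4554274624173242 120 60 32 0.54 [-0.112  0.54   1.05 ] hd 39.1 dip 34.0 [ 2.27  0.37  0.09 -1.3   2.1  -0.06] [-0.1  1.7 -3.7]
2.6027675975786853 60 75 37 0.38 [0.232 0.383 1.204] hd 28.8 dip 22.5 [ 1.68  0.11  0.09 -1.11  1.88 -0.55] [-1.8  1.7 -3.3]
```

Request:
step_arm:
  targets: [1,-1.2,1.5,-3.6,0,1,-1.2,1.5,-3.6,0,1,-1.2,1.5,-3.6,0,1,-1.2,1.5,-3.6,0,1,-1.3,1.6,-3.6,0,1,-1.3,1.6,-3.6,0,1,-1.3,1.6,-3.6,0,1,-1.3,1.6,-3.6,0]

```text
t: 9.43
tool_pos: [-0.0776, 0.3574, 0.9778]
ee_rot: [2.874, 0.433, 2.632]
contact_force: [-0.7, -0.3, -1.3]
finger_gap: 0.0877
finger_force: 0.0
```

```bash
python3 push2.py
```

```text
9.43 [-0.079  0.358  0.978] hd 4.0 dip 61.1 [ 2.15  0.3   0.09 -1.31  2.69 -0.2 ]
1.417617701689333 100 75 36 0.43 [0.091 0.427 1.193] hd 39.9 dip 22.9 [ 2.09  0.15  0.09 -1.3   1.92 -0.33] [-1.1  1.8 -3.5]
1.8875657834856763 120 75 39 0.44 [0.027 0.435 1.19 ] hd 47.6 dip 23.3 [ 2.23  0.15  0.09 -1.31  1.93 -0.22] [-0.8  1.6 -3.7]
1.9032564947546642 80 75 34 0.41 [0.159 0.409 1.197] hd 34.4 dip 23.1 [ 1.9   0.13  0.09 -1.22  1.91 -0.43] [-1.3  2.  -3.3]
1.9943296591015547 120 60 30 0.53 [-0.096  0.534  1.072] hd 41.3 dip 32.2 [ 2.27  0.35  0.09 -1.29  2.07 -0.06] [ 0.1  2.1 -3.5]
2.2589449409022477 60 75 33 0.38 [0.226 0.377 1.202] hd 30.9 dip 23.5 [ 1.68  0.1   0.09 -1.07  1.9  -0.52] [-1.7  2.  -3.2]
```

Request:
step_arm:
  targets: [1,-1.1,1.8,-3.5,0,1,-1.1,1.8,-3.5,0,1,-1.1,1.8,-3.5,0,1,-1.1,1.8,-3.5,0,1,-1.3,2.0,-3.3,0,1,-1.3,2.0,-3.3,0,1,-1.3,2.0,-3.3,0,1,-1.3,2.0,-3.3,0]

```text
t: 10.1
tool_pos: [-0.0367, 0.326, 0.9971]
ee_rot: [2.876, 0.402, 2.646]
contact_force: [0.5, 0.1, -0.1]
finger_gap: 0.0881
finger_force: 0.0
```

```bash
python3 push2.py
```

```text
10.1 [-0.038  0.326  0.998] hd 6.4 dip 62.6 [ 2.09  0.24  0.09 -1.31  2.69 -0.28]
1.5092692660373888 100 75 36 0.42 [0.103 0.416 1.198] hd 39.4 dip 22.5 [ 2.07  0.13  0.09 -1.3   1.91 -0.35] [-0.9  1.8 -3.5]
1.8358983047540265 120 75 39 0.43 [0.041 0.427 1.196] hd 47.2 dip 22.8 [ 2.22  0.14  0.09 -1.31  1.92 -0.24] [-0.7  1.6 -3.7]
1.9417713275507658 120 60 32 0.54 [-0.087  0.539  1.09 ] hd 43.7 dip 30.0 [ 2.26  0.33  0.09 -1.28  2.02 -0.06] [ 0.2  2.1 -3.5]
1.9781126043884711 80 75 34 0.4 [0.172 0.396 1.202] hd 33.8 dip 22.7 [ 1.88  0.12  0.09 -1.21  1.9  -0.45] [-1.2  2.  -3.4]
2.2632594039309173 60 75 33 0.36 [0.239 0.364 1.206] hd 30.6 dip 23.2 [ 1.63  0.09  0.09 -1.04  1.89 -0.53] [-1.6  2.  -3.2]
```

```bash
cat > dls.py <<'E'
from route import *
def step(q,dx,dy,dz,tn=0,w=.3,lam=.05,N=20):
    p,R=fk(q); pt=p+R@np.array([dx,dy,dz])/100; Rt=R@rz(np.radians(tn)); W=np.r_[1,1,1,w,w,w]; q=q.copy()
    for _ in range(N):
        P,Q=fk(q); e=W*np.r_[pt-P,Ro.from_matrix(Rt@Q.T).as_rotvec()]
        J=np.zeros((6,6))
        for i in range(6):
            d=q.copy(); d[i]+=1e-5; P2,Q2=fk(d); J[:,i]=W*np.r_[(P2-P),Ro.from_matrix(Q2@Q.T).as_rotvec()]/1e-5
        q=np.clip(q+J.T@np.linalg.solve(J@J.T+lam**2*np.eye(6),e),LO,HI)
    return q
E
python3 - <<'E'
from dls import *
T=[([-.525,1.144,.089,.001,1.817,-1.574],[(-4,0,.5)]*2+[(-4,0,1)]*6,[-.527,1.23,.088,.004,1.525,-1.576]),
([-.527,1.23,.088,.004,1.525,-1.576],[(-4,0,0)]*8,[-.528,1.191,.087,.007,1.356,-1.578]),
([2.15,.3,.0873,-1.31,2.69,-.2],[(-1.1,1.8,-3.5)]*4+[(-1.3,2,-3.3)]*4,[2.09,.24,.09,-1.31,2.69,-.28]),
([2.2,.23,.42,-.94,2.69,.28],[(-1.2,1.5,-3.6)]*4+[(-1.3,1.6,-3.6)]*4,[2.15,.3,.09,-1.31,2.69,-.2])]
for w in(.2,.5,1):
  for lam in(.02,.1,.3):
    for N in(1,5,30):
        e=[]
        for q,rows,qe in T:
            q=np.array(q)
            for r in rows: q=step(q,*r,w=w,lam=lam,N=N)
            e.append(np.abs(q-qe).max().round(3))
        print(w,lam,N,e)
E
```

```text
0.2 0.02 1 [np.float64(1.106), np.float64(1.334), np.float64(2.26), np.float64(2.34)]
0.2 0.02 5 [np.float64(1.165), np.float64(1.334), np.float64(2.26), np.float64(2.34)]
0.2 0.02 30 [np.float64(1.165), np.float64(1.334), np.float64(2.26), np.float64(2.34)]
0.2 0.1 1 [np.float64(0.246), np.float64(0.275), np.float64(0.383), np.float64(0.238)]
0.2 0.1 5 [np.float64(0.213), np.float64(0.246), np.float64(0.421), np.float64(0.322)]
0.2 0.1 30 [np.float64(0.212), np.float64(0.246), np.float64(0.419), np.float64(0.343)]
0.2 0.3 1 [np.float64(0.069), np.float64(0.119), np.float64(0.256), np.float64(0.43)]
0.2 0.3 5 [np.float64(0.409), np.float64(0.399), np.float64(0.5), np.float64(0.319)]
0.2 0.3 30 [np.float64(0.448), np.float64(0.436), np.float64(0.52), np.float64(0.396)]
0.5 0.02 1 [np.float64(1.165), np.float64(1.334), np.float64(2.26), np.float64(2.34)]
0.5 0.02 5 [np.float64(1.165), np.float64(1.334), np.float64(2.26), np.float64(2.34)]
0.5 0.02 30 [np.float64(1.165), np.float64(1.334), np.float64(2.26), np.float64(2.34)]
0.5 0.1 1 [np.float64(0.411), np.float64(0.445), np.float64(0.
[... 520 characters left out ...]
), np.float64(2.34)]
1 0.02 5 [np.float64(1.165), np.float64(1.334), np.float64(2.26), np.float64(2.34)]
1 0.02 30 [np.float64(1.165), np.float64(1.334), np.float64(2.26), np.float64(2.34)]
1 0.1 1 [np.float64(0.544), np.float64(0.591), np.float64(0.513), np.float64(0.263)]
1 0.1 5 [np.float64(0.693), np.float64(0.772), np.float64(0.857), np.float64(0.77)]
1 0.1 30 [np.float64(0.694), np.float64(0.773), np.float64(0.865), np.float64(0.811)]
1 0.3 1 [np.float64(0.202), np.float64(0.185), np.float64(0.051), np.float64(0.307)]
1 0.3 5 [np.float64(0.199), np.float64(0.202), np.float64(0.132), np.float64(0.029)]
1 0.3 30 [np.float64(0.199), np.float64(0.203), np.float64(0.142), np.float64(0.116)]
```

```bash
cat > push3.py <<'E'
from dls import *
import st,itertools,sys
q0=np.array(st.o["qpos"]); print(round(st.o["t"],2),*show(q0)); YM=.58
def U(a,b): a,b=np.radians((a,b)); return np.array([np.cos(a)*np.cos(b),np.sin(a)*np.cos(b),np.sin(b)])
from multiprocessing import Pool
def f(a):
    g,ud,ue=a; q=q0; n=0
    if g: r=rel(q,g); n=len(r); q=sim(q,r)
    best=(99,)
    for k in range(40):
        p,R=fk(q); qn=ik(p+.04*U(ud,ue),R,q,.55)[0]
        if abs(qn-q).max()>.17: qn=q+(qn-q)*.17/abs(qn-q).max()
        q=qn; p,R=fk(q); z=R[:,2]; hd,dip=np.degrees(np.arctan2(z[1],z[0])),np.degrees(np.arcsin(-z[2]))
        if p[1]>YM: break
        lim=((q-LO<.01)|(HI-q<.01)).sum()
        sc=abs(hd-42)/8+max(0,abs(dip-24)-2)/10+(k+n)/40
        if sc<best[0]: best=(round(sc,2),n,k,*show(q))
    return (*best,a,lim)
if __name__=="__main__":
    A=[(g,ud,ue) for g in(None,[-.05,.45,.8],[-.25,.45,.8],[-.25,.5,.7],[-.3,.4,.95],[.1,.5,.8]) for ud in(40,60,80,100,120,140,160) for ue in(15,30,45,60,75)]
    with Pool(4) as P: r=sorted(P.map(f,A),key=lambda t:t[0])
    for x in r[:7]: print(*x)
E
python3 push3.py
```

```text
10.1 [-0.038  0.326  0.998] hd 6.4 dip 62.6 [ 2.09  0.24  0.09 -1.31  2.69 -0.28]
0.81 0 28 [0.036 0.579 1.119] hd 41.7 dip 26.7 [ 2.    0.3   0.09 -1.12  1.89 -0.17] (None, 100, 60) 1
0.94 0 31 [0.09  0.416 1.195] hd 40.7 dip 23.2 [ 2.1   0.13  0.09 -1.31  1.93 -0.33] (None, 100, 75) 1
0.98 7 32 [0.33  0.522 1.177] hd 42.0 dip 22.5 [ 1.23  0.21  0.09 -0.46  1.7  -0.39] ([-0.3, 0.4, 0.95], 40, 60) 1
0.99 6 32 [0.06  0.469 1.17 ] hd 42.3 dip 25.1 [ 2.08  0.19  0.09 -1.23  1.93 -0.26] ([-0.05, 0.45, 0.8], 100, 75) 1
1.02 7 30 [0.16  0.375 1.193] hd 42.3 dip 26.5 [ 1.84  0.06  0.09 -1.04  1.96 -0.37] ([-0.3, 0.4, 0.95], 40, 75) 1
1.14 6 33 [0.139 0.473 1.191] hd 40.7 dip 22.3 [ 1.86  0.16  0.09 -1.08  1.85 -0.33] ([-0.05, 0.45, 0.8], 80, 75) 1
1.18 8 35 [0.201 0.398 1.208] hd 41.1 dip 23.2 [ 1.66  0.08  0.09 -0.89  1.88 -0.4 ] ([-0.25, 0.45, 0.8], 40, 75) 1
```

Run:
```python
from route import *
import st
q=np.array(st.o["qpos"]); r=rel(q,[-.05,.45,.8],0,6); print(r[0],show(sim(q,r)))
```

```text
[np.float64(2.4), np.float64(1.0), np.float64(2.9), 0.0] (array([-0.053,  0.452,  0.801]), 'hd 6.4 dip 62.6', array([ 1.99,  0.08,  0.86, -0.6 ,  2.26,  0.48]))
```

Request:
step_arm:
  targets: [1,2.4,1.0,2.9,0,1,2.4,1.0,2.9,0,1,2.4,1.0,2.9,0,1,2.4,1.0,2.9,0,1,2.4,1.0,2.9,0,1,2.4,1.0,2.9,0,1,0,0,0,0,1,0,0,0,0]

```text
t: 10.77
tool_pos: [-0.0473, 0.4433, 0.8203]
ee_rot: [2.873, 0.414, 2.646]
contact_force: [-0.2, 0.5, 0.7]
finger_gap: 0.088
finger_force: 0.0
```

```bash
sed -i 's/A=\[(g,ud.*/A=[(g,ud,ue) for g in(None,[.1,.4,.9],[-.2,.45,.85]) for ud in(20,40,60,80,100,120,140,160) for ue in(15,30,45,60,75,85)]/' push3.py; python3 push3.py; python3 -c "
from push3 import *
for a in((100,75),(80,60),(60,60),(100,60)): print(a,(st.R.T@U(*a)*4.1).round(1))"
```

```text
10.77 [-0.048  0.444  0.821] hd 6.0 dip 62.0 [ 1.99  0.08  0.82 -0.64  2.3   0.44]
0.89 0 33 [0.069 0.466 1.188] hd 41.6 dip 21.9 [ 2.09  0.18  0.09 -1.27  1.88 -0.29] (None, 100, 75) 1
0.92 5 30 [-0.034  0.58   1.115] hd 42.4 dip 24.8 [ 2.14  0.34  0.09 -1.24  1.9  -0.13] ([0.1, 0.4, 0.9], 120, 60) 1
0.95 4 33 [0.155 0.443 1.2  ] hd 41.8 dip 22.7 [ 1.82  0.13  0.09 -1.03  1.86 -0.35] ([-0.2, 0.45, 0.85], 60, 75) 1
0.96 0 35 [0.135 0.35  1.217] hd 41.3 dip 22.4 [ 2.08  0.05  0.09 -1.31  1.93 -0.42] (None, 100, 85) 2
0.98 0 34 [0.113 0.352 1.197] hd 43.1 dip 25.8 [ 2.13  0.06  0.09 -1.31  1.99 -0.39] (None, 120, 85) 2
1.13 5 32 [0.059 0.416 1.18 ] hd 43.6 dip 25.8 [ 2.17  0.14  0.09 -1.31  1.97 -0.32] ([0.1, 0.4, 0.9], 140, 75) 2
1.17 4 31 [0.072 0.462 1.168] hd 43.9 dip 26.5 [ 2.04  0.17  0.09 -1.16  1.95 -0.25] ([-0.2, 0.45, 0.85], 80, 75) 1
10.77 [-0.048  0.444  0.821] hd 6.0 dip 62.0 [ 1.99  0.08  0.82 -0.64  2.3   0.44]
(100, 75) [-1.   1.8 -3.5]
(80, 60) [-0.8  2.8 -2.9]
(60, 60) [-1.5  2.8 -2.6]
(100, 60) [-0.3  2.5 -3.2]
```

Request:
step_arm:
  targets: [1,-0.7,2.2,-3.3,0,1,-0.7,2.2,-3.3,0,1,-0.7,2.2,-3.3,0,1,-0.7,2.2,-3.3,0,1,-0.7,2.2,-3.3,0,1,-0.7,2.2,-3.3,0,1,-0.7,2.2,-3.3,0,1,-0.7,2.2,-3.3,0]

```text
t: 11.43
tool_pos: [-0.0298, 0.4797, 0.9559]
ee_rot: [2.784, 0.416, 2.644]
contact_force: [0.2, 0.2, 0.7]
finger_gap: 0.0877
finger_force: 0.0
```

```bash
sed -i 's/A=\[(g,ud.*/A=[(g,ud,ue) for g in(None,) for ud in(0,20,40,60,80,100,120,140,160) for ue in(0,15,30,45,60,75,85)]/; s/r\[:7\]: print(\*x)/r[:6]: print(*x,(st.R.T@U(*x[-2][1:])*4.1).round(1))/' push3.py; python3 push3.py
```

```text
11.43 [-0.031  0.48   0.956] hd 14.2 dip 59.0 [ 1.97  0.36  0.09 -1.04  2.51 -0.09]
0.6 0 24 [0.063 0.474 1.17 ] hd 42.0 dip 24.8 [ 2.07  0.19  0.09 -1.22  1.92 -0.26] (None, 100, 75) 1 [-1.   2.1 -3.4]
0.67 0 26 [0.114 0.371 1.205] hd 41.8 dip 23.6 [ 2.11  0.08  0.09 -1.31  1.94 -0.38] (None, 100, 85) 1 [-1.4  1.6 -3.5]
0.73 0 25 [0.13  0.478 1.188] hd 41.1 dip 22.6 [ 1.88  0.17  0.09 -1.08  1.85 -0.32] (None, 80, 75) 1 [-1.3  2.3 -3.2]
0.76 0 25 [0.096 0.373 1.189] hd 42.8 dip 26.3 [ 2.14  0.09  0.09 -1.31  1.99 -0.36] (None, 120, 85) 2 [-1.4  1.5 -3.6]
0.87 0 26 [0.13  0.364 1.211] hd 40.3 dip 22.8 [ 2.07  0.07  0.09 -1.31  1.93 -0.41] (None, 80, 85) 1 [-1.5  1.6 -3.4]
0.88 0 24 [0.013 0.46  1.16 ] hd 44.0 dip 26.2 [ 2.21  0.2   0.09 -1.31  1.97 -0.22] (None, 120, 75) 1 [-0.8  1.9 -3.5]
```

Request:
step_arm:
  targets: [1,-1.2,2.2,-3.3,0,1,-1.2,2.2,-3.3,0,1,-1.2,2.2,-3.3,0,1,-1.2,2.2,-3.3,0,1,-1.3,2.4,-3.1,0,1,-1.3,2.4,-3.1,0,1,-1.3,2.4,-3.1,0,1,-1.3,2.4,-3.1,0]

```text
t: 12.1
tool_pos: [0.0214, 0.4486, 1.0145]
ee_rot: [2.631, 0.434, 2.636]
contact_force: [-0.1, 0.3, -0.1]
finger_gap: 0.088
finger_force: 0.0
```

```bash
python3 push3.py
```

```text
12.1 [0.02  0.449 1.015] hd 24.1 dip 52.3 [ 1.97  0.28  0.09 -1.12  2.39 -0.21]
0.49 0 17 [0.038 0.453 1.163] hd 41.7 dip 26.2 [ 2.16  0.19  0.09 -1.31  1.97 -0.26] (None, 120, 75) 1 [-0.8  2.4 -3.2]
0.49 0 19 [0.106 0.38  1.201] hd 41.9 dip 23.9 [ 2.11  0.09  0.09 -1.31  1.95 -0.37] (None, 120, 85) 1 [-1.4  2.  -3.3]
0.53 0 19 [0.081 0.469 1.189] hd 41.5 dip 22.0 [ 2.05  0.18  0.09 -1.23  1.88 -0.29] (None, 100, 75) 1 [-1.1  2.6 -3. ]
0.53 0 18 [0.096 0.377 1.188] hd 42.3 dip 26.4 [ 2.13  0.09  0.09 -1.31  1.99 -0.36] (None, 140, 85) 1 [-1.4  1.9 -3.3]
0.63 0 19 [0.115 0.379 1.205] hd 40.8 dip 23.2 [ 2.09  0.09  0.09 -1.31  1.94 -0.39] (None, 100, 85) 1 [-1.5  2.1 -3.2]
0.67 0 19 [0.135 0.47  1.195] hd 40.6 dip 21.8 [ 1.88  0.16  0.09 -1.1   1.85 -0.34] (None, 80, 75) 1 [-1.4  2.7 -2.8]
```

Request:
step_arm:
  targets: [1,-1.1,2.6,-3.0,0,1,-1.1,2.6,-3.0,0,1,-1.1,2.6,-3.0,0,1,-1.1,2.6,-3.0,0,1,-1.2,2.9,-2.7,0,1,-1.2,2.9,-2.7,0,1,-1.2,2.9,-2.7,0,1,-1.2,2.9,-2.7,0]

```text
t: 12.77
tool_pos: [0.0514, 0.4374, 1.0682]
ee_rot: [2.453, 0.463, 2.615]
contact_force: [0.0, -0.2, 0.2]
finger_gap: 0.0879
finger_force: 0.0
```

```bash
python3 push3.py
```

```text
12.77 [0.05  0.437 1.069] hd 31.4 dip 43.7 [ 2.    0.23  0.09 -1.18  2.25 -0.26]
0.31 0 12 [0.066 0.566 1.149] hd 42.1 dip 23.4 [ 1.96  0.27  0.09 -1.11  1.84 -0.21] (None, 100, 60) 1 [-0.4  3.6 -1.9]
0.31 0 11 [0.    0.531 1.137] hd 41.7 dip 25.2 [ 2.14  0.28  0.09 -1.26  1.92 -0.18] (None, 120, 60) 1 [ 0.   3.3 -2.4]
0.33 0 12 [0.096 0.392 1.196] hd 41.8 dip 24.3 [ 2.12  0.11  0.09 -1.31  1.95 -0.36] (None, 140, 85) 1 [-1.5  2.5 -2.9]
0.34 0 12 [0.095 0.386 1.195] hd 42.3 dip 24.7 [ 2.13  0.1   0.09 -1.31  1.96 -0.36] (None, 160, 85) 1 [-1.5  2.4 -3. ]
0.35 0 12 [0.055 0.452 1.182] hd 41.6 dip 23.2 [ 2.14  0.18  0.09 -1.31  1.92 -0.29] (None, 120, 75) 1 [-0.9  2.9 -2.7]
0.36 0 13 [0.104 0.394 1.208] hd 41.7 dip 22.1 [ 2.11  0.1   0.09 -1.31  1.91 -0.37] (None, 120, 85) 1 [-1.5  2.5 -2.8]
```

Request:
step_arm:
  targets: [1,-0.5,3.2,-2.4,0,1,-0.5,3.2,-2.4,0,1,-0.5,3.2,-2.4,0,1,-0.5,3.2,-2.4,0,1,-0.6,3.4,-2.1,0,1,-0.6,3.4,-2.1,0,1,-0.6,3.4,-2.1,0,1,-0.6,3.4,-2.1,0]

```text
t: 13.43
tool_pos: [0.0412, 0.4704, 1.1104]
ee_rot: [2.257, 0.492, 2.584]
contact_force: [0.1, 0.1, 0.2]
finger_gap: 0.088
finger_force: 0.0
```

```bash
python3 push3.py
```

```text
13.43 [0.04  0.47  1.111] hd 36.9 dip 34.0 [ 2.07  0.23  0.09 -1.24  2.09 -0.24]
0.13 0 5 [0.033 0.467 1.167] hd 41.9 dip 24.6 [ 2.16  0.2   0.09 -1.31  1.94 -0.25] (None, 140, 75) 1 [-0.9  3.2 -2.4]
0.16 0 6 [0.042 0.475 1.178] hd 41.9 dip 22.4 [ 2.14  0.2   0.09 -1.3   1.9  -0.26] (None, 120, 75) 1 [-1.   3.4 -2.1]
0.16 0 6 [0.063 0.439 1.189] hd 42.1 dip 23.0 [ 2.14  0.16  0.09 -1.31  1.92 -0.3 ] (None, 140, 85) 1 [-1.6  2.9 -2.3]
0.17 0 6 [0.051 0.544 1.158] hd 42.1 dip 22.7 [ 2.02  0.26  0.09 -1.17  1.85 -0.22] (None, 100, 60) 1 [-0.5  3.9 -1.2]
0.17 0 5 [-0.01   0.562  1.124] hd 41.6 dip 25.1 [ 2.12  0.31  0.09 -1.23  1.91 -0.15] (None, 120, 45) 1 [ 0.9  3.8 -1.3]
0.17 0 5 [-0.046  0.533  1.123] hd 42.4 dip 25.8 [ 2.22  0.3   0.09 -1.31  1.95 -0.14] (None, 140, 45) 2 [ 1.2  3.3 -2.2]
```

Request:
step_arm:
  targets: [1,-0.7,3.5,-2.0,0,1,-0.7,3.5,-2.0,0,1,-0.7,3.5,-2.0,0,1,-0.7,3.5,-2.0,0,1,-0.8,3.6,-1.7,0,1,-0.8,3.6,-1.7,0,1,-0.8,3.6,-1.7,0,1,-0.8,3.6,-1.7,0]

```text
t: 14.1
tool_pos: [0.0281, 0.4842, 1.1683]
ee_rot: [2.042, 0.514, 2.544]
contact_force: [-0.3, 0.3, 0.1]
finger_gap: 0.088
finger_force: 0.0
```

```bash
cat > next.py <<'E'
from route import *
import st
q=np.array(st.o["qpos"]); print(round(st.o["t"],2),*show(q)); R=st.R; z=R[:,2]
psi=np.arctan2(z[1],z[0]); phi=np.arcsin(-z[2])
for sx in(1,-1):
    D=R.T@tool(psi,phi,sx); t=np.degrees(np.arctan2(D[1,0],D[0,0])); print("sx",sx,"turn",t.round(1))
E
python3 next.py
```

```text
14.1 [0.027 0.484 1.168] hd 41.7 dip 23.3 [ 2.16  0.22  0.09 -1.31  1.92 -0.24]
sx 1 turn -57.6
sx -1 turn 122.4
```

Run:
```python
from route import *
import st
q=np.array(st.o["qpos"])
for g,n,t in(([.38,.2,.85],16,112),([.50,-.15,.45],16,10.4),([.450,-.205,.2],8,0),([.450,-.205,.06],4,0)):
    p0=fk(q)[0]; r=rel(q,g,t,n); 
    for i,x in enumerate(r):
        q=row(q,*x)
        if i in(len(r)//2,len(r)-1): print("   ",*show(q),fk(q,True)[3].round(2))
    print(n,[list(map(float,x)) for x in r] if t else [float(v) for v in r[0]])
```

```text
[0.224 0.324 0.989] hd 41.7 dip 23.3 [ 1.51 -0.48  1.21 -0.71  1.43  1.03] [-0.    0.12  1.12]
    [0.378 0.2   0.851] hd 41.7 dip 23.3 [-0.11 -0.57  1.57  0.8   1.26  0.67] [ 0.15 -0.    0.98]
16 [[-1.5, -2.9, 1.2, 7.0], [-1.8, -2.7, 1.2, 7.0], [-2.1, -2.4, 1.2, 7.0], [-2.4, -2.2, 1.2, 7.0], [-2.7, -1.8, 1.2, 7.0], [-2.9, -1.5, 1.2, 7.0], [-3.0, -1.2, 1.2, 7.0], [-3.1, -0.8, 1.2, 7.0], [-3.2, -0.4, 1.2, 7.0], [-3.2, 0.0, 1.2, 7.0], [-3.2, 0.4, 1.2, 7.0], [-3.1, 0.8, 1.2, 7.0], [-3.0, 1.2, 1.2, 7.0], [-2.9, 1.5, 1.2, 7.0], [-2.6, 1.9, 1.2, 7.0], [-2.4, 2.2, 1.2, 7.0]]
    [0.447 0.004 0.624] hd 41.7 dip 23.3 [-0.78 -0.34  1.93  1.17  1.51 -0.06] [ 0.22 -0.2   0.76]
    [ 0.5   -0.147  0.446] hd 41.7 dip 23.3 [-0.94  0.09  1.97  1.17  1.46 -0.47] [ 0.27 -0.35  0.58]
16 [[-3.0, 1.6, 0.2, 0.7], [-3.0, 1.7, 0.2, 0.7], [-3.0, 1.7, 0.2, 0.7], [-2.9, 1.7, 0.2, 0.7], [-2.9, 1.8, 0.2, 0.7], [-2.9, 1.8, 0.2, 0.7], [-2.9, 1.8, 0.2, 0.7], [-2.9, 1.9, 0.2, 0.7], [-2.8, 1.9, 0.2, 0.7], [-2.8, 1.9, 0.2, 0.7], [-2.8, 2.0, 0.2, 0.7], [-2.8, 2.0, 0.2, 0.7], [-2.7, 2.0, 0.2, 0.7], [-2.7, 2.0, 0.2, 0.7], [-2.7, 2.1, 0.2, 0.7], [-2.7, 2.1, 0.2, 0.7]]
    [ 0.468 -0.185  0.293] hd 41.7 dip 23.3 [-1.04  0.35  2.07  1.15  1.4  -0.84] [ 0.24 -0.39  0.42]
    [ 0.449 -0.209  0.202] hd 41.7 dip 23.3 [-1.1   0.55  2.07  1.14  1.35 -1.04] [ 0.22 -0.41  0.33]
8 [-3.2, 0.2, 0.3, 0.0]
    [ 0.451 -0.205  0.096] hd 41.7 dip 23.3 [-1.1   0.78  2.06  1.21  1.26 -1.25] [ 0.22 -0.41  0.23]
    [ 0.451 -0.204  0.06 ] hd 41.7 dip 23.3 [-1.1   0.85  2.05  1.23  1.24 -1.31] [ 0.22 -0.41  0.19]
4 [-3.2, -0.0, 1.5, 0.0]
```

Run:
```python
from route import *
import st
q=np.array(st.o["qpos"])
for g,n,t in(([.50,.42,1.0],16,112),([.62,.08,.72],16,10.4),([.450,-.205,.35],16,0),([.450,-.205,.2],4,0),([.450,-.205,.06],4,0)):
    r=rel(q,g,t,n); jm=0
    for i,x in enumerate(r):
        q2=row(q,*x); jm=max(jm,abs(q2-q).max()); q=q2
        if i in(len(r)//2,len(r)-1): print("   ",*show(q),fk(q,True)[3].round(2),jm.round(2))
    print(n,[list(map(float,x)) for x in r] if t>100 else [float(v) for v in r[0]],[float(v) for v in r[-1]])
```

```text
[0.294 0.448 1.074] hd 41.7 dip 23.3 [ 1.26 -0.18  0.83 -0.49  1.41  0.85] [0.07 0.24 1.21] 0.2
    [0.502 0.419 1.   ] hd 41.7 dip 23.3 [ 0.63 -0.12  0.97  0.1   1.13  1.31] [0.27 0.22 1.13] 0.2
16 [[-1.8, -1.4, 2.2, 7.0], [-2.0, -1.1, 2.2, 7.0], [-2.1, -0.9, 2.2, 7.0], [-2.2, -0.6, 2.2, 7.0], [-2.2, -0.4, 2.2, 7.0], [-2.3, -0.1, 2.2, 7.0], [-2.3, 0.2, 2.2, 7.0], [-2.2, 0.5, 2.2, 7.0], [-2.2, 0.7, 2.2, 7.0], [-2.1, 1.0, 2.2, 7.0], [-1.9, 1.2, 2.2, 7.0], [-1.8, 1.5, 2.2, 7.0], [-1.6, 1.7, 2.2, 7.0], [-1.3, 1.8, 2.2, 7.0], [-1.1, 2.0, 2.2, 7.0], [-0.9, 2.1, 2.2, 7.0]] [-0.9, 2.1, 2.2, 7.0]
    [0.567 0.228 0.842] hd 41.7 dip 23.3 [ 0.04 -0.25  1.42  0.74  1.05  0.75] [0.34 0.02 0.97] 0.08
    [0.617 0.08  0.718] hd 41.7 dip 23.3 [-0.34 -0.15  1.6   1.06  1.16  0.35] [ 0.39 -0.12  0.85] 0.08
16 [-2.3, 1.7, -0.1, 0.7] [-2.0, 2.1, -0.1, 0.7]
    [ 0.524 -0.082  0.509] hd 41.7 dip 23.3 [-0.8  -0.04  1.94  1.2   1.4  -0.28] [ 0.3  -0.29  0.64] 0.07
    [ 0.451 -0.209  0.347] hd 41.7 dip 23.3 [-1.1   0.27  2.01  1.1   1.49 -0.73] [ 0.22 -0.41  0.48] 0.07
16 [-2.9, 0.7, -0.9, 0.0] [-2.9, 0.7, -0.9, 0.0]
    [ 0.451 -0.207  0.236] hd 41.7 dip 23.3 [-1.1   0.48  2.07  1.13  1.37 -0.97] [ 0.22 -0.41  0.37] 0.08
    [ 0.451 -0.206  0.198] hd 41.7 dip 23.3 [-1.1   0.55  2.07  1.15  1.34 -1.05] [ 0.22 -0.41  0.33] 0.08
4 [-3.4, -0.0, 1.5, 0.0] [-3.4, -0.0, 1.5, 0.0]
    [ 0.45  -0.205  0.094] hd 41.7 dip 23.3 [-1.1   0.78  2.06  1.21  1.26 -1.25] [ 0.22 -0.41  0.23] 0.08
    [ 0.45  -0.204  0.059] hd 41.7 dip 23.3 [-1.1   0.86  2.05  1.23  1.24 -1.31] [ 0.22 -0.41  0.19] 0.08
4 [-3.2, 0.0, 1.4, 0.0] [-3.2, 0.0, 1.4, 0.0]
```

Request:
step_arm:
  targets: [0,-1.8,-1.4,2.2,7,0,-2.0,-1.1,2.2,7,0,-2.1,-0.9,2.2,7,0,-2.2,-0.6,2.2,7,0,-2.2,-0.4,2.2,7,0,-2.3,-0.1,2.2,7,0,-2.3,0.2,2.2,7,0,-2.2,0.5,2.2,7]

```text
t: 14.77
tool_pos: [0.2642, 0.4519, 1.0873]
ee_rot: [2.009, -0.374, 2.13]
contact_force: [0.5, 0.5, -0.6]
finger_gap: 0.0383
finger_force: 0.0
```

Request:
step_arm:
  targets: [0,-2.2,0.7,2.2,7,0,-2.1,1.0,2.2,7,0,-1.9,1.2,2.2,7,0,-1.8,1.5,2.2,7,0,-1.6,1.7,2.2,7,0,-1.3,1.8,2.2,7,0,-1.1,2.0,2.2,7,0,-0.9,2.1,2.2,7]

```text
t: 15.43
tool_pos: [0.5029, 0.419, 1.0041]
ee_rot: [2.735, -1.126, 1.171]
contact_force: [-0.2, 0.5, 0.0]
finger_gap: 0.0007
finger_force: 0.0
```

```bash
python3 next.py
cat > go.py <<'E'
# usage: go.py x,y,z,turn,n ...
from route import *
import st,sys
q=np.array(st.o["qpos"])
for a in sys.argv[1:]:
    x,y,z,t,n=map(float,a.split(",")); r=rel(q,[x,y,z],t,int(n)); jm=0
    for v in r: q2=row(q,*v); jm=max(jm,abs(q2-q).max()); q=q2
    print(int(n),[list(map(float,v)) for v in r] if abs(t)>20 else [float(v) for v in r[0]],*show(q),jm.round(2))
E
python3 go.py .62,.08,.72,10.4,16 .45,-.205,.35,0,16 .45,-.205,.2,0,4 .45,-.205,.06,0,4
```

```text
15.43 [0.502 0.419 1.004] hd 41.6 dip 23.3 [ 0.63 -0.12  0.96  0.1   1.14  1.31]
sx 1 turn -169.3
sx -1 turn 10.7
16 [-2.3, 1.7, -0.1, 0.7] [0.615 0.081 0.719] hd 41.6 dip 23.3 [-0.34 -0.15  1.6   1.06  1.17  0.35] 0.08
16 [-2.9, 0.7, -0.9, 0.0] [ 0.451 -0.21   0.349] hd 41.6 dip 23.3 [-1.1   0.27  2.01  1.1   1.49 -0.73] 0.07
4 [-3.4, -0.1, 1.5, 0.0] [ 0.448 -0.205  0.2  ] hd 41.6 dip 23.3 [-1.1   0.55  2.08  1.15  1.34 -1.05] 0.08
4 [-3.2, 0.1, 1.4, 0.0] [ 0.451 -0.207  0.06 ] hd 41.6 dip 23.3 [-1.1   0.85  2.04  1.22  1.24 -1.31] 0.08
```

```bash
python3 go.py .54,.08,.66,10.7,12 .45,-.205,.3,0,12 .45,-.205,.18,0,3 .45,-.205,.06,0,4
```

```text
12 [-3.7, 1.7, -0.4, 0.9] [0.538 0.078 0.662] hd 41.6 dip 23.3 [-0.42 -0.28  1.81  1.12  1.2   0.22] 0.11
12 [-3.6, 1.3, -0.8, 0.0] [ 0.447 -0.21   0.303] hd 41.6 dip 23.3 [-1.11  0.35  2.04  1.1   1.45 -0.84] 0.1
3 [-3.7, -0.0, 1.8, 0.0] [ 0.451 -0.206  0.179] hd 41.6 dip 23.3 [-1.1   0.59  2.08  1.16  1.32 -1.1 ] 0.09
4 [-2.7, -0.0, 1.2, 0.0] [ 0.452 -0.204  0.061] hd 41.6 dip 23.3 [-1.1   0.85  2.05  1.23  1.24 -1.32] 0.07
```

Request:
step_arm:
  targets: [0,-3.7,1.7,-0.4,0.9,0,-3.7,1.7,-0.4,0.9,0,-3.6,1.8,-0.4,0.9,0,-3.6,1.9,-0.4,0.9,0,-3.5,1.9,-0.4,0.9,0,-3.5,2.0,-0.4,0.9,0,-3.5,2.1,-0.4,0.9,0,-3.5,2.1,-0.4,0.9]

```text
t: 16.1
tool_pos: [0.5273, 0.1881, 0.7747]
ee_rot: [2.987, -1.159, 0.895]
contact_force: [0.5, 0.4, 0.3]
finger_gap: 0.0005
finger_force: 0.0
```

Request:
step_arm:
  targets: [0,-3.4,2.2,-0.4,0.9,0,-3.4,2.2,-0.4,0.9,0,-3.3,2.3,-0.4,0.9,0,-3.3,2.3,-0.4,0.9,0,-3.6,1.3,-0.8,0,0,-3.6,1.3,-0.8,0,0,-3.6,1.3,-0.8,0,0,-3.6,1.3,-0.8,0]

```text
t: 16.77
tool_pos: [0.5115, -0.0238, 0.5417]
ee_rot: [3.131, -1.162, 0.738]
contact_force: [-0.7, -0.9, 0.2]
finger_gap: 0.0005
finger_force: 0.0
```

Request:
step_arm:
  targets: [0,-3.6,1.3,-0.8,0,0,-3.6,1.3,-0.8,0,0,-3.6,1.3,-0.8,0,0,-3.6,1.3,-0.8,0,0,-3.6,1.3,-0.8,0,0,-3.6,1.3,-0.8,0,0,-3.6,1.3,-0.8,0,0,-3.6,1.3,-0.8,0]

```text
t: 17.43
tool_pos: [0.4523, -0.2172, 0.3026]
ee_rot: [3.133, -1.161, 0.737]
contact_force: [0.7, -0.4, -0.2]
finger_gap: 0.0006
finger_force: 0.0
```

```bash
python3 next.py; python3 go.py .45,-.205,.06,0,8 .4475,-.228,.06,0,2 .4245,-.283,.06,0,4 .4217,-.343,.06,0,4 .4395,-.40,.06,0,4 .459,-.429,.06,0,3
```

```text
17.43 [ 0.451 -0.218  0.302] hd 41.7 dip 23.5 [-1.11  0.36  2.02  1.1   1.45 -0.84]
sx 1 turn -179.8
sx -1 turn 0.2
8 [-2.7, -0.1, 1.3, 0.0] [ 0.454 -0.206  0.063] hd 41.7 dip 23.5 [-1.09  0.85  2.04  1.23  1.23 -1.32] 0.07
2 [-0.5, 0.6, -0.8, 0.0] [ 0.448 -0.227  0.06 ] hd 41.7 dip 23.5 [-1.12  0.86  2.01  1.19  1.25 -1.29] 0.02
4 [-0.5, 0.6, -1.2, 0.0] [ 0.425 -0.28   0.061] hd 41.7 dip 23.5 [-1.21  0.87  1.93  1.09  1.3  -1.24] 0.03
4 [-0.5, 1.1, -1.0, 0.0] [ 0.421 -0.343  0.058] hd 41.7 dip 23.5 [-1.25  0.9   1.8   1.03  1.37 -1.16] 0.03
4 [-0.2, 1.4, -0.6, 0.0] [ 0.439 -0.401  0.061] hd 41.7 dip 23.5 [-1.25  0.93  1.66  1.02  1.42 -1.07] 0.04
3 [-0.1, 1.1, -0.1, 0.0] [ 0.458 -0.428  0.059] hd 41.7 dip 23.5 [-1.24  0.96  1.58  1.02  1.44 -1.02] 0.03
```

Request:
step_arm:
  targets: [0,-3.6,-0.2,1.7,0,0,-3.6,-0.2,1.7,0,0,-3.6,-0.2,1.7,0,0,-3.6,-0.1,1.7,0,0,-3.6,-0.1,1.7,0,0,-3.6,-0.1,1.7,0,0,-0.5,0.6,-0.8,0,0,-0.5,0.6,-0.8,0]

```text
t: 18.1
tool_pos: [0.4465, -0.2249, 0.0614]
ee_rot: [-3.133, -1.164, 0.723]
contact_force: [-1.0, -0.5, 0.0]
finger_gap: 0.0003
finger_force: 0.4
```

```bash
python3 next.py; python3 go.py .4245,-.283,.06,0,4 .4217,-.343,.06,0,4 .4395,-.40,.06,0,4 .459,-.429,.06,0,3
python3 - <<'E'
from workcell import viewer
import cv2
s=viewer.snapshot("top"); cv2.imwrite("pics/t1.png",cv2.resize(s["frame"][180:360,280:500,::-1],None,fx=3,fy=3,interpolation=cv2.INTER_CUBIC))
E
```

```text
18.1 [ 0.445 -0.225  0.061] hd 41.9 dip 23.3 [-1.13  0.86  2.01  1.18  1.26 -1.29]
sx 1 turn 179.8
sx -1 turn -0.2
4 [-0.6, 0.7, -1.2, 0.0] [ 0.424 -0.282  0.058] hd 41.9 dip 23.3 [-1.21  0.88  1.92  1.09  1.31 -1.23] 0.03
4 [-0.4, 1.1, -1.0, 0.0] [ 0.421 -0.343  0.059] hd 41.9 dip 23.3 [-1.25  0.9   1.79  1.03  1.37 -1.15] 0.03
4 [-0.2, 1.4, -0.6, 0.0] [ 0.44  -0.402  0.061] hd 41.9 dip 23.3 [-1.25  0.94  1.65  1.02  1.43 -1.06] 0.04
3 [-0.1, 1.1, -0.1, 0.0] [ 0.459 -0.429  0.059] hd 41.9 dip 23.3 [-1.24  0.96  1.57  1.02  1.45 -1.01] 0.03
```

View pics/t1.png

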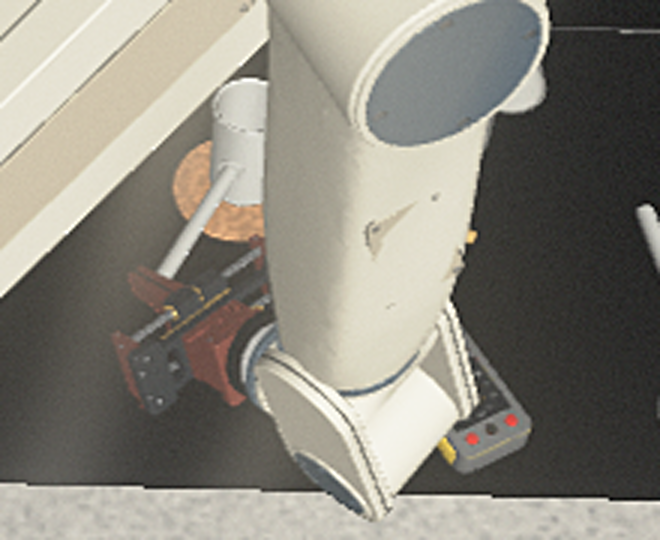

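Run:
```python
from h import *
a,b=(427,293),(272,322)
f=lambda X:np.r_[proj("top",X)[0]-a,proj("side",X)[0]-b]
s=least_squares(f,[.4,-.5,.03]); print("LCD",s.x.round(3),s.fun.round(1))
a,b=(437,315),(240,336)
f=lambda X:np.r_[proj("top",X)[0]-a,proj("side",X)[0]-b]
s=least_squares(f,[.4,-.5,.03]); print("buttons?",s.x.round(3),s.fun.round(1))
for z in(0,.035): print(z,[ray("top",uv,z)[:2].round(3).tolist() for uv in((405,290),(434,283),(458,322),(430,335))])
```

```text
LCD [ 0.398 -0.512  0.038] [-0.1 -0.2 -0.2  0.2]
buttons? [ 0.329 -0.54   0.021] [ 2.   3.7  3.3 -2.2]
0 [[0.43, -0.46], [0.455, -0.541], [0.333, -0.593], [0.292, -0.516]]
0.035 [[0.407, -0.455], [0.431, -0.534], [0.312, -0.584], [0.273, -0.51]]
```

Request:
step_arm:
  targets: [0,-0.7,0.7,-1.2,0,0,-0.7,0.7,-1.2,0,0,-0.6,0.7,-1.2,0,0,-0.6,0.7,-1.2,0,0,-0.4,1.1,-1.0,0,0,-0.4,1.1,-1.0,0,0,-0.4,1.1,-1.0,0,0,-0.4,1.1,-1.0,0]

```text
t: 18.82
tool_pos: [0.4222, -0.3474, 0.061]
ee_rot: [3.128, -1.161, 0.741]
contact_force: [-0.8, -0.2, 0.4]
finger_gap: 0.0001
finger_force: 0.0
```

Request:
step_arm:
  targets: [0,-0.2,1.4,-0.6,0,0,-0.2,1.4,-0.6,0,0,-0.2,1.4,-0.6,0,0,-0.2,1.4,-0.6,0,0,0,1.1,-0.1,0,0,0,1.1,-0.1,0,0,0,0.9,-0.1,0,0,0,0,0,0]

```text
t: 19.48
tool_pos: [0.4603, -0.4309, 0.0645]
ee_rot: [3.125, -1.161, 0.744]
contact_force: [-0.4, 0.6, 0.3]
finger_gap: 0.0006
finger_force: 0.0
```

```bash
python3 next.py
python3 - <<'E'
from workcell import viewer
import cv2
s=viewer.snapshot("top"); cv2.imwrite("pics/t2.png",s["frame"][:,:,::-1]); a=s["frame"][180:330,300:460,::-1]
s=viewer.snapshot("side"); cv2.imwrite("pics/s2.png",s["frame"][:,:,::-1]); b=s["frame"][220:370,240:400,::-1]
import numpy as np
cv2.imwrite("pics/m2.png",cv2.resize(np.hstack([a,b]),(800,375),interpolation=cv2.INTER_CUBIC))
E
```

```text
19.48 [ 0.459 -0.431  0.064] hd 41.5 dip 23.5 [-1.24  0.95  1.58  1.02  1.45 -1.01]
sx 1 turn -179.6
sx -1 turn 0.4
```

View pics/m2.png

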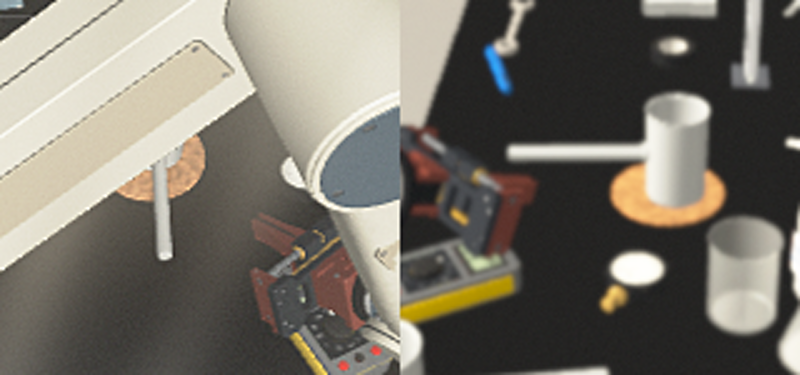

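Run:
```python
from h import *
cu=[("top",(366,282),(-.189,0,.055)),("side",(350.8,263),(0,0,.110)),("side",(283,281),(-.189,0,.055))]
x,r=fit(cu,[.594,-.3375,0],.004); print("cup",x.round(4),np.degrees(x[2]).round(1),r.tolist())
print("mat side",ray("side",(240+(668-400)/2.5,220+194/2.5),.004).round(4))
C=x[:2]; l=np.array([-.663,.749]); f=np.array([.749,.663])
for bd in(np.degrees(x[2]),12,22,32,41.5):
    b=np.radians(bd); n=np.array([-np.sin(b),np.cos(b)]); print(round(bd),(C-.145*np.array([np.cos(b),np.sin(b)])+.008*n+.0135*l+.012*f).round(3))
```

```text
cup [ 0.5995 -0.337   0.0629] 3.6 [[-0.1, 0.7], [0.0, -0.0], [0.5, 0.4]]
mat side [ 0.5912 -0.3433  0.004 ]
4 [ 0.454 -0.32 ]
12 [ 0.456 -0.341]
22 [ 0.462 -0.366]
32 [ 0.472 -0.389]
42 [ 0.486 -0.409]
```

```bash
python3 go.py .455,-.40,.12,0,2 .450,-.285,.125,0,3 .450,-.285,.06,0,2 .456,-.341,.06,0,3 .464,-.369,.06,0,2 .486,-.411,.06,0,3
```

```text
2 [2.9, -1.2, -0.4, 0.0] [ 0.454 -0.4    0.12 ] hd 41.7 dip 23.4 [-1.23  0.84  1.67  1.03  1.46 -0.99] 0.06
3 [1.1, -3.0, 2.2, 0.0] [ 0.449 -0.284  0.123] hd 41.7 dip 23.4 [-1.17  0.75  1.92  1.1   1.35 -1.12] 0.09
2 [-2.9, 0.0, 1.3, 0.0] [ 0.45  -0.284  0.06 ] hd 41.7 dip 23.4 [-1.17  0.88  1.9   1.13  1.3  -1.21] 0.06
3 [-0.4, 1.6, -1.0, 0.0] [ 0.458 -0.341  0.061] hd 41.7 dip 23.4 [-1.19  0.9   1.77  1.08  1.36 -1.13] 0.04
2 [-0.3, 1.2, -0.6, 0.0] [ 0.464 -0.368  0.06 ] hd 41.7 dip 23.4 [-1.2   0.92  1.71  1.07  1.38 -1.09] 0.03
3 [-0.2, 1.6, -0.4, 0.0] [ 0.486 -0.413  0.06 ] hd 41.7 dip 23.4 [-1.19  0.95  1.59  1.06  1.42 -1.01] 0.04
```

Request:
step_arm:
  targets: [0,2.9,-1.2,-0.4,0,0,2.9,-1.2,-0.4,0,0,1.1,-3.0,2.2,0,0,1.1,-3.0,2.2,0,0,1.1,-3.0,2.2,0,0,-2.9,0,1.3,0,0,-2.9,0,1.3,0,0,0,0,0,0]

```text
t: 20.25
tool_pos: [0.4497, -0.2803, 0.0563]
ee_rot: [-3.133, -1.163, 0.721]
contact_force: [-0.4, 0.8, 0.1]
finger_gap: -0.0
finger_force: 0.0
```

Request:
step_arm:
  targets: [0,-0.4,1.6,-1.0,0,0,-0.4,1.6,-1.0,0,0,-0.4,1.6,-1.0,0,0,-0.3,1.2,-0.6,0,0,-0.3,1.2,-0.6,0,0,-0.2,1.6,-0.4,0,0,-0.2,1.6,-0.4,0,0,-0.2,1.6,-0.4,0]

```text
t: 20.92
tool_pos: [0.4868, -0.413, 0.0613]
ee_rot: [3.134, -1.163, 0.736]
contact_force: [-1.0, 0.8, -0.5]
finger_gap: 0.0008
finger_force: 0.1
```

```bash
python3 next.py
python3 - <<'E'
from workcell import viewer
import cv2, numpy as np
s=viewer.snapshot("top"); a=s["frame"][180:330,320:480,::-1]
s=viewer.snapshot("side"); b=s["frame"][220:370,240:400,::-1]
cv2.imwrite("pics/m3.png",cv2.resize(np.hstack([a,b]),(800,375),interpolation=cv2.INTER_CUBIC))
E
```

```text
20.92 [ 0.486 -0.413  0.061] hd 41.7 dip 23.4 [-1.19  0.95  1.59  1.06  1.42 -1.01]
sx 1 turn -179.8
sx -1 turn 0.2
```

View pics/m3.png

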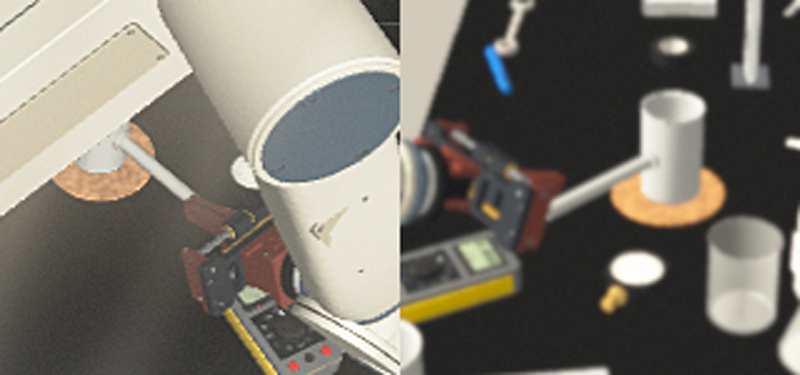

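```bash
python3 - <<'E'
from h import *
import st
C=ray("side",(348.8,262.9),.114)[:2]; print("cup",C.round(4))
f=np.array([.747,.665]); rt=np.array([.665,-.747]); d=C-st.p[:2]; print("fwd",(d@f).round(4),"right",(d@rt).round(4))
E
python3 go.py .486,-.413,.115,0,2
```

```text
cup [ 0.5938 -0.3366]
fwd 0.1311 right 0.0125
2 [2.5, -0.1, -1.0, 0.0] [ 0.486 -0.412  0.115] hd 41.6 dip 23.4 [-1.19  0.87  1.61  1.05  1.45 -0.95] 0.04
```

```bash
python3 go.py .486,-.413,.115,0,2 .495,-.432,.12,0,2 .495,-.432,.0515,0,3
```

```text
2 [2.5, -0.1, -1.0, 0.0] [ 0.486 -0.412  0.115] hd 41.6 dip 23.4 [-1.19  0.87  1.61  1.05  1.45 -0.95] 0.04
2 [0.1, 1.0, -0.4, 0.0] [ 0.495 -0.431  0.12 ] hd 41.6 dip 23.4 [-1.19  0.88  1.56  1.05  1.47 -0.92] 0.03
3 [-2.1, 0.0, 0.9, 0.0] [ 0.495 -0.432  0.051] hd 41.6 dip 23.4 [-1.19  0.98  1.54  1.06  1.43 -0.99] 0.04
```

Request:
step_arm:
  targets: [0,2.5,0,-1.0,0,0.2,2.5,0,-1.0,0,1,0.3,1.0,-0.4,0,1,0.3,1.0,-0.4,0,1,0,0,0,0,1,0,0,0,0,1,0,0,0,0,1,0,0,0,0]

```text
t: 21.68
tool_pos: [0.4971, -0.4282, 0.121]
ee_rot: [3.14, -1.163, 0.731]
contact_force: [-0.8, 0.1, 0.7]
finger_gap: 0.0437
finger_force: 0.0
```

```bash
python3 next.py; python3 go.py .495,-.432,.0515,0,3
```

```text
21.68 [ 0.496 -0.429  0.121] hd 41.7 dip 23.3 [-1.19  0.88  1.56  1.05  1.47 -0.91]
sx 1 turn -180.0
sx -1 turn 0.0
3 [-2.2, 0.1, 0.8, 0.0] [ 0.495 -0.434  0.051] hd 41.7 dip 23.3 [-1.19  0.99  1.53  1.06  1.43 -0.98] 0.04
```

Request:
step_arm:
  targets: [0.7,-1.1,0.1,0.4,0,0.7,-1.8,0.1,0.7,0,0.7,-1.8,0.1,0.7,0,0.7,-1.8,0,0.7,0,0,0,0,0,0,0,0,0,0,0,0,0,0,0,0,0,0,0,0,0]
  newtons: 60

```text
t: 22.35
tool_pos: [0.4977, -0.4337, 0.0534]
ee_rot: [3.131, -1.163, 0.738]
contact_force: [-0.1, 0.5, 0.3]
finger_gap: 0.038
finger_force: 0.0
```

Request:
step_arm:
  targets: [0,0,0,0,0,0,0,0,0,0,0,0,0,0,0,0,0,0,0,0,0,0,0,0,0,0,0,0,0,0,0,0,0,0,0,0,0,0,0,0]

```text
t: 23.02
tool_pos: [0.4975, -0.4334, 0.0526]
ee_rot: [3.134, -1.163, 0.736]
contact_force: [-1.9, -0.8, 0.9]
finger_gap: 0.0146
finger_force: 59.2
```

```bash
python3 st.py
python3 - <<'E'
from workcell import viewer
import cv2, numpy as np
s=viewer.snapshot("top"); a=s["frame"][180:330,320:480,::-1]
s=viewer.snapshot("side"); b=s["frame"][220:370,240:400,::-1]
cv2.imwrite("pics/m4.png",cv2.resize(np.hstack([a,b]),(800,375),interpolation=cv2.INTER_CUBIC))
E
```

```text
t 23.017
qpos [-1.19   0.986  1.528  1.059  1.432 -0.983]
tool_pos [ 0.497 -0.433  0.053]
ee_rot [ 3.134 -1.163  0.736]
contact_force [-1.931 -0.826  0.882]
finger_gap 0.015
finger_force 59.202
r,az 0.66 -41.1
[[ 0.294  0.666  0.686]
 [ 0.266 -0.746  0.61 ]
 [ 0.918  0.003 -0.397]]
```

Request:
step_arm:
  targets: [0,0.4,0,-0.2,0,0,0.8,0,-0.3,0,0,1.0,0,-0.4,0,0,1.0,0,-0.4,0,0,0.5,0,-0.2,0,0,0,0,0,0,0,0,0,0,0,0,0,0,0,0]

```text
t: 23.78
tool_pos: [0.4981, -0.4326, 0.0924]
ee_rot: [3.134, -1.162, 0.736]
contact_force: [-0.6, -0.2, -1.6]
finger_gap: 0.0144
finger_force: 59.7
```

```bash
python3 next.py
python3 - <<'E'
from workcell import viewer
import cv2, numpy as np
s=viewer.snapshot("top"); a=s["frame"][180:330,320:480,::-1]
s=viewer.snapshot("side"); b=s["frame"][220:370,240:400,::-1]; cv2.imwrite("pics/s5.png",s["frame"][:,:,::-1])
cv2.imwrite("pics/m5.png",cv2.resize(np.hstack([a,b]),(800,375),interpolation=cv2.INTER_CUBIC))
E
```

```text
23.78 [ 0.497 -0.433  0.092] hd 41.7 dip 23.4 [-1.19  0.92  1.54  1.05  1.45 -0.94]
sx 1 turn -179.8
sx -1 turn 0.2
```

View pics/m5.png

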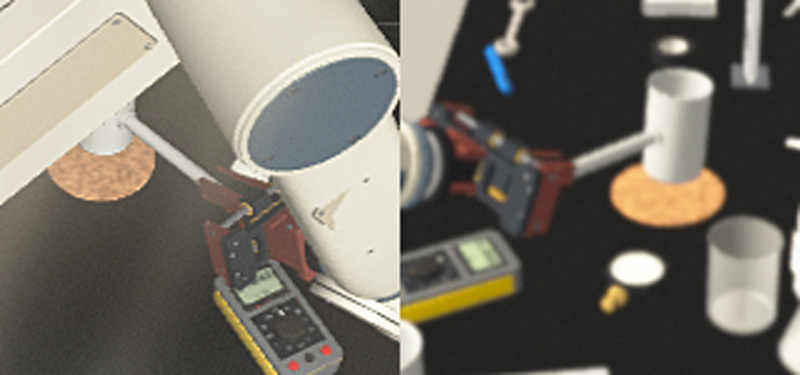

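```bash
cat > cupfit.py <<'E'
from h import *
import st,sys
G=st.p-.019*st.R[:,2]
def geo(ps,de):
    K=G+.155*np.array([np.cos(ps)*np.cos(de),np.sin(ps)*np.cos(de),-np.sin(de)]); m=np.array([np.sin(de)*np.cos(ps),np.sin(de)*np.sin(ps),np.cos(de)]); return K,m
E
python3 - <<'E'
from cupfit import *
uv=(352.4,254.0)
s=least_squares(lambda x:proj("side",(lambda K,m:K+.055*m)(*geo(*x)))[0]-uv,[.73,.05]); K,m=geo(*s.x)
print("G",G.round(4),"heading,droop",np.degrees(s.x).round(1),"K",K.round(4),"foot",(K-.055*m).round(4),proj("side",K-.055*m).round(1), s.fun.round(2))
E
```

```text
G [ 0.4849 -0.4441  0.0995] heading,droop [41.8  4.2] K [ 0.6001 -0.341   0.0881] foot [ 0.5971 -0.3437  0.0333] [[349.5 289. ]] [-0.  0.]
```

```bash
cat > pour.py <<'E'
from cupfit import *
from route import *
import st
K,m=geo(*np.radians([41.8,4.2])); R=st.R; kt=R.T@(K-st.p); mt=R.T@m; gt=R.T@(G-st.p)
SH=np.array([.6173,.1256]); sy=-.07
def loc(X): d=X[:2]-SH; c,s=np.cos(sy),np.sin(sy); return np.array([c*d[0]+s*d[1],-s*d[0]+c*d[1],X[2]])
def pose(Kw,th):
    Rt=R@rz(np.radians(th)); p=Kw-Rt@kt; return p,Rt,p+Rt@gt,Rt@mt
if __name__=="__main__":
    q=np.array(st.o["qpos"]); print("bar/tool angle",np.degrees(np.arccos((K-G)@R[:,2]/.155)).round(1))
    Kw=np.array([.605,.285,.093])
    q,n,er=goto(q,K*0+Kw-(K-st.p),R); print(n,er,q.round(2))
    for th in range(0,141,20):
        p,Rt,Gw,mw=pose(Kw,th); q,n,er=goto(q,p,Rt); g,k=loc(Gw),loc(Kw); f=(-.075-k[0])/(g[0]-k[0]); 
        tips=[loc(p+Rt@np.array([sx*.011,sy_*.0225,0])) for sx in(1,-1) for sy_ in(1,-1)]
        print(th,"gam %.0f hd %.0f"%(np.degrees(np.arccos(mw[2])),np.degrees(np.arctan2(mw[1],mw[0]))),"bar@edge top",(k[2]+f*(g[2]-k[2])+.0085).round(3),"G",Gw.round(3),"tip max x",max(t[0] for t in tips).round(3),"er",round(er,4),q.round(2),"body z",((p-.08*Rt[:,2])[2]-abs(Rt[2,1])*.089-abs(Rt[2,0])*.0375).round(3))
E
python3 pour.py
```

```text
bar/tool angle 19.2
18 9.248551143676812e-09 [-0.08  0.8   2.45  2.37  1.24 -1.66]
0 gam 4 hd 42 bar@edge top 0.107 G [0.49  0.182 0.104] tip max x -0.1 er 0.0 [-0.08  0.8   2.45  2.37  1.24 -1.66] body z 0.094
20 gam 19 hd -39 bar@edge top 0.108 G [0.479 0.196 0.107] tip max x -0.112 er 0.0 [-0.03  0.81  2.47  2.42  1.26 -1.32] body z 0.071
40 gam 37 hd -50 bar@edge top 0.11 G [0.471 0.21  0.115] tip max x -0.123 er 0.0 [ 0.02  0.79  2.49  2.47  1.27 -0.97] body z 0.061
60 gam 56 hd -56 bar@edge top 0.115 G [0.468 0.222 0.127] tip max x -0.133 er 0.0 [ 0.07  0.74  2.5   2.51  1.24 -0.59] body z 0.064
80 gam 74 hd -63 bar@edge top 0.121 G [0.469 0.231 0.143] tip max x -0.132 er 0.0 [ 0.11  0.68  2.5   2.53  1.2  -0.21] body z 0.08
100 gam 91 hd -70 bar@edge top 0.128 G [0.474 0.235 0.159] tip max x -0.123 er 0.0 [0.12 0.62 2.5  2.53 1.14 0.19] body z 0.097
120 gam 108 hd -79 bar@edge top 0.137 G [0.483 0.235 0.174] tip max x -0.111 er 0.0 [0.12 0.56 2.48 2.5  1.08 0.59] body z 0.11
140 gam 122 hd -92 bar@edge top 0.147 G [0.494 0.23  0.187] tip max x -0.099 er 0.0 [0.1  0.51 2.46 2.46 1.03 0.99] body z 0.132
```

Run:
```python
from pour import *
Kw=np.array([.605,.285,.093]); d=R.T@(Kw-K)*100; print((d).round(2),np.linalg.norm(d).round(1),(d/np.linalg.norm(d)).round(3))
```

```text
[ 17.22 -46.38  38.36] 62.6 [ 0.275 -0.741  0.613]
```

Request:
step_arm:
  targets: [0,0.3,-0.7,0.6,0,0,0.6,-1.5,1.2,0,0,0.9,-2.3,1.9,0,0,1.0,-2.7,2.2,0,0,1.0,-2.7,2.2,0,0,1.0,-2.7,2.2,0,0,1.0,-2.7,2.2,0,0,1.0,-2.7,2.2,0]

```text
t: 24.55
tool_pos: [0.4986, -0.1884, 0.096]
ee_rot: [3.135, -1.162, 0.734]
contact_force: [0.7, -0.7, -1.6]
finger_gap: 0.0143
finger_force: 59.7
```

```bash
python3 next.py
python3 - <<'E'
from workcell import viewer
import cv2,numpy as np,sys
sys.argv=[""]
import st
from h import *
K=st.p+(np.array([.6001,-.341,.0881])-np.array([.497,-.433,.0924])); print("K",K.round(3),"rim pred",proj("side",K+.055*np.array([.054,.049,.997])).round(1),"shield-rel todo",(st.R.T@(np.array([.605,.285,.093])-K)*100).round(2))
s=viewer.snapshot("side"); cv2.imwrite("pics/s6.png",s["frame"][:,:,::-1])
E
```

```text
24.55 [ 0.497 -0.189  0.096] hd 41.7 dip 23.4 [-0.99  0.78  2.04  1.3   1.23 -1.23]
sx 1 turn -179.8
sx -1 turn 0.2
K [ 0.602 -0.096  0.092] rim pred [[351.1 217.3]] shield-rel todo [ 10.38 -28.25  23.44]
```

Run:
```python
import cv2,numpy as np
for f,(u,v) in(("s5",(352.4,254)),("s6",(351.1,217.3))):
    g=cv2.imread(f"pics/{f}.png",0); w=g[int(v)-14:int(v)+52,int(u)-22:int(u)+22]
    for r in(-6,0,6,12,20,26,30,34,38):
        row=g[int(v)+r,int(u)-24:int(u)+24]>110; i=np.flatnonzero(row); print(f,r,(i[0]-24,i[-1]-24,len(i)) if len(i) else None, end="; ")
    print()
```

```text
s5 -6 (np.int64(-8), np.int64(23), 18); s5 0 (np.int64(-13), np.int64(13), 27); s5 6 (np.int64(-14), np.int64(11), 26); s5 12 (np.int64(-14), np.int64(10), 25); s5 20 (np.int64(-20), np.int64(9), 30); s5 26 (np.int64(-24), np.int64(9), 32); s5 30 (np.int64(-15), np.int64(8), 24); s5 34 (np.int64(-22), np.int64(11), 34); s5 38 (np.int64(-24), np.int64(15), 40); 
s6 -6 (np.int64(-14), np.int64(23), 30); s6 0 (np.int64(-14), np.int64(15), 30); s6 6 (np.int64(-14), np.int64(15), 30); s6 12 (np.int64(-13), np.int64(8), 22); s6 20 (np.int64(-24), np.int64(7), 32); s6 26 (np.int64(-14), np.int64(7), 22); s6 30 (np.int64(-13), np.int64(23), 22); s6 34 (np.int64(-8), np.int64(23), 12); s6 38 None;
```

Request:
step_arm:
  targets: [0,1.0,-2.7,2.2,0,0,1.0,-2.7,2.2,0,0,1.0,-2.7,2.2,0,0,1.0,-2.7,2.2,0,0,1.0,-2.7,2.2,0,0,1.0,-2.7,2.2,0,0,1.0,-2.7,2.2,0,0,1.0,-2.7,2.2,0]

```text
t: 25.27
tool_pos: [0.4991, 0.1001, 0.0987]
ee_rot: [3.133, -1.161, 0.734]
contact_force: [1.8, 0.3, -1.6]
finger_gap: 0.0144
finger_force: 59.9
```

Request:
step_arm:
  targets: [0,0.9,-2.4,2.1,0,0,0.7,-1.9,1.6,0,0,0.5,-1.4,1.2,0,0,0.3,-0.9,0.8,0,0,0,0,0,0,0,0,0,0,0,0,0,0,0,0,0,0,0,0,0]

```text
t: 25.93
tool_pos: [0.502, 0.1886, 0.0982]
ee_rot: [3.133, -1.163, 0.734]
contact_force: [-0.2, -0.4, -1.8]
finger_gap: 0.0142
finger_force: 59.9
```

```bash
cat > pr.py <<'E'
# pour rows: from th0 to th1 in n rows, K path fixed at Kw
from route import *
import st,sys
R=st.R; kt=np.load("kt.npy"); th,n=float(sys.argv[1]),int(sys.argv[2]); Kw=np.array(list(map(float,sys.argv[3].split(","))))
print(round(st.o["t"],2),"p",st.p.round(3),"K now",(st.p+R@kt).round(4),"mouth",(R@np.load("mt.npy")).round(2),"F",np.round(st.o["contact_force"],1),"gap",round(st.o["finger_gap"],4))
q=np.array(st.o["qpos"]); p,Rc=st.p,R
for k in range(1,n+1):
    Kk=(p+Rc@kt)+(Kw-(p+Rc@kt))/(n-k+1); Rn=Rc@rz(np.radians(th/n)); pn=Kk-Rn@kt; d=Rc.T@(pn-p)*100; qn,_=ik(pn,Rn,q,.6); print([float(x) for x in d.round(2)],round(th/n,1),abs(qn-q).max().round(3)); q=qn; p,Rc=pn,Rn
print("end",q.round(2),p.round(3))
E
python3 - <<'E'
import numpy as np
from scipy.spatial.transform import Rotation as Ro
R=Ro.from_euler("xyz",[3.134,-1.162,.736]).as_matrix(); p=np.array([.497,-.433,.0922]); K=np.array([.6001,-.341,.0881]); de,ps=np.radians([4.2,41.8])
np.save("kt.npy",R.T@(K-p)); np.save("mt.npy",R.T@[np.sin(de)*np.cos(ps),np.sin(de)*np.sin(ps),np.cos(de)])
E
python3 pr.py 110 24 .605,.285,.093
```

```text
25.93 p [0.502 0.189 0.098] K now [0.6053 0.2804 0.0942] mouth [0.05 0.05 1.  ] F [-0.2 -0.4 -1.8] gap 0.0142
[0.02, -0.42, 0.01] 4.6 0.078
[0.02, -0.42, 0.01] 4.6 0.076
[0.01, -0.42, 0.01] 4.6 0.077
[0.01, -0.42, 0.01] 4.6 0.078
[0.01, -0.42, 0.01] 4.6 0.079
[0.01, -0.42, 0.01] 4.6 0.081
[0.01, -0.42, 0.01] 4.6 0.082
[0.01, -0.42, 0.01] 4.6 0.083
[0.01, -0.42, 0.01] 4.6 0.084
[0.01, -0.42, 0.01] 4.6 0.085
[0.01, -0.42, 0.01] 4.6 0.085
[0.01, -0.42, 0.01] 4.6 0.086
[0.0, -0.42, 0.01] 4.6 0.087
[0.0, -0.42, 0.01] 4.6 0.088
[0.0, -0.42, 0.01] 4.6 0.088
[0.0, -0.41, 0.01] 4.6 0.089
[0.0, -0.41, 0.01] 4.6 0.089
[0.0, -0.41, 0.01] 4.6 0.09
[0.0, -0.41, 0.01] 4.6 0.09
[0.0, -0.41, 0.01] 4.6 0.09
[0.0, -0.41, 0.01] 4.6 0.091
[0.0, -0.41, 0.01] 4.6 0.091
[0.0, -0.41, 0.01] 4.6 0.091
[0.0, -0.41, 0.01] 4.6 0.091
end [0.12 0.59 2.49 2.52 1.11 0.39] [0.49  0.247 0.16 ]
```

Request:
step_arm:
  targets: [0,0,-0.36,0,4,0,0,-0.55,0,6,0,0,-0.55,0,6,0,0,-0.55,0,6,0,0,-0.55,0,6,0,0,-0.55,0,6,0,0,-0.55,0,6,0,0,-0.55,0,6]

```text
t: 26.6
tool_pos: [0.4805, 0.221, 0.1109]
ee_rot: [-2.111, -0.689, -0.481]
contact_force: [0.3, 0.9, -2.8]
finger_gap: 0.0143
finger_force: 59.9
```

```bash
python3 pr.py 40 8 .605,.283,.093 | sed -n '1,3p;$p'
```

```text
26.6 p [0.481 0.221 0.111] K now [0.6038 0.2808 0.0925] mouth [ 0.42 -0.54  0.73] F [ 0.3  0.9 -2.8] gap 0.0143
[0.02, -0.47, 0.02] 5.0 0.097
[0.02, -0.47, 0.02] 5.0 0.095
end [ 0.11  0.66  2.5   2.53  1.18 -0.08] [0.482 0.242 0.141]
```

Request:
step_arm:
  targets: [0,0,-0.47,0,5,0,0,-0.47,0,5,0,0,-0.47,0,5,0,0,-0.47,0,5,0,0,-0.47,0,5,0,0,-0.47,0,5,0,0,-0.3,0,3,0,0,-0.3,0,3]

```text
t: 27.27
tool_pos: [0.4788, 0.2407, 0.1384]
ee_rot: [-1.982, -0.129, -0.79]
contact_force: [-0.4, 0.1, -2.6]
finger_gap: 0.0146
finger_force: 60.0
```

Request:
step_arm:
  targets: [0,0,-0.3,0,3,0,0,-0.3,0,3,0,0,-0.3,0,3,0,0,-0.3,0,3,0,0,-0.3,0,3,0,0,-0.3,0,3,0,0,-0.3,0,3,0,0,-0.3,0,3]

```text
t: 27.93
tool_pos: [0.4865, 0.2461, 0.1601]
ee_rot: [-1.994, 0.255, -0.959]
contact_force: [0.4, -0.9, -1.3]
finger_gap: 0.0145
finger_force: 60.0
```

```bash
python3 pr.py 20 8 .605,.283,.093 | sed -n '1,3p;$p'
python3 - <<'E'
from workcell import viewer
import cv2
s=viewer.snapshot("top"); cv2.imwrite("pics/tp1.png",s["frame"][:,:,::-1])
E
```

```text
27.93 p [0.486 0.246 0.16 ] K now [0.6031 0.2837 0.0962] mouth [ 0.3  -0.95 -0.11] F [ 0.4 -0.9 -1.3] gap 0.0145
[0.04, -0.2, 0.03] 2.5 0.052
[0.04, -0.2, 0.03] 2.5 0.049
end [0.11 0.54 2.48 2.49 1.06 0.71] [0.498 0.244 0.172]
```

Request:
step_arm:
  targets: [0,0.04,-0.2,0.03,2.5,0,0.04,-0.2,0.03,2.5,0,0.04,-0.2,0.03,2.5,0,0.04,-0.2,0.03,2.5,0,0.04,-0.2,0.03,2.5,0,0.04,-0.2,0.03,2.5,0,0.04,-0.2,0.03,2.5,0,0.04,-0.2,0.03,2.5]

```text
t: 28.65
tool_pos: [0.4983, 0.2442, 0.1712]
ee_rot: [-2.061, 0.568, -1.125]
contact_force: [0.6, 0.2, -1.2]
finger_gap: 0.0144
finger_force: 60.0
```

Request:
step_arm:
  targets: [0,0,0,0,0,0,0,0,0,0,0,0,0,0,0,0,0,0,0,0,0,0,0,0,0,0,0,0,0,0,0,0,0,0,0,0,0,0,0,0]

```text
t: 29.32
tool_pos: [0.4978, 0.2454, 0.1711]
ee_rot: [-2.061, 0.567, -1.122]
contact_force: [-0.2, -0.9, -2.1]
finger_gap: 0.0143
finger_force: 59.9
```

```bash
python3 pr.py -130 24 .605,.283,.094
python3 - <<'E'
from workcell import viewer
import cv2,numpy as np
s=viewer.snapshot("top"); cv2.imwrite("pics/tp2.png",s["frame"][:,:,::-1]); a=s["frame"][160:270,100:260,::-1]
s=viewer.snapshot("side"); cv2.imwrite("pics/sp2.png",s["frame"][:,:,::-1]); b=s["frame"][165:275,290:450,::-1]
cv2.imwrite("pics/m7.png",cv2.resize(np.vstack([a,b]),(436,600),interpolation=cv2.INTER_CUBIC) if 0 else cv2.resize(np.hstack([a,b]),(800,275),interpolation=cv2.INTER_CUBIC))
E
```

```text
29.32 p [0.498 0.245 0.171] K now [0.6045 0.2849 0.0926] mouth [ 0.12 -0.92 -0.38] F [-0.2 -0.9 -2.1] gap 0.0143
[0.03, 0.48, -0.01] -5.4 0.106
[0.03, 0.48, -0.01] -5.4 0.108
[0.03, 0.48, -0.01] -5.4 0.108
[0.03, 0.48, -0.01] -5.4 0.108
[0.03, 0.48, -0.01] -5.4 0.108
[0.03, 0.48, -0.01] -5.4 0.107
[0.03, 0.48, -0.01] -5.4 0.107
[0.03, 0.48, -0.01] -5.4 0.106
[0.03, 0.48, -0.01] -5.4 0.106
[0.03, 0.48, -0.01] -5.4 0.105
[0.03, 0.48, -0.01] -5.4 0.105
[0.03, 0.48, -0.01] -5.4 0.104
[0.03, 0.48, -0.01] -5.4 0.103
[0.03, 0.48, -0.01] -5.4 0.102
[0.03, 0.48, -0.01] -5.4 0.101
[0.03, 0.49, -0.01] -5.4 0.1
[0.03, 0.49, -0.01] -5.4 0.098
[0.03, 0.49, -0.01] -5.4 0.097
[0.03, 0.49, -0.01] -5.4 0.095
[0.03, 0.49, -0.01] -5.4 0.094
[0.03, 0.49, -0.01] -5.4 0.092
[0.03, 0.49, -0.01] -5.4 0.091
[0.03, 0.49, -0.01] -5.4 0.089
[0.03, 0.49, -0.01] -5.4 0.088
end [-0.1   0.8   2.45  2.35  1.23 -1.72] [0.504 0.188 0.098]
```

View pics/m7.png

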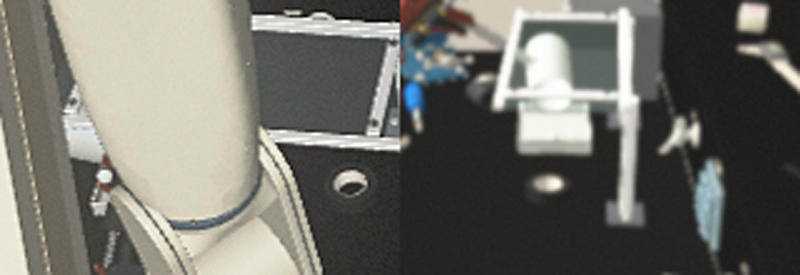

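Request:
step_arm:
  targets: [0,0.03,0.27,0,-3,0,0.03,0.54,0,-6,0,0.03,0.54,0,-6,0,0.03,0.54,0,-6,0,0.03,0.54,0,-6,0,0.03,0.54,0,-6,0,0.03,0.54,0,-6,0,0.03,0.54,0,-6]

```text
t: 30.08
tool_pos: [0.4804, 0.2418, 0.1354]
ee_rot: [-1.984, -0.152, -0.777]
contact_force: [0.3, 0.2, -1.4]
finger_gap: 0.0142
finger_force: 59.9
```

Request:
step_arm:
  targets: [0,0.03,0.54,0,-6,0,0.03,0.54,0,-6,0,0.03,0.54,0,-6,0,0.03,0.54,0,-6,0,0.03,0.54,0,-6,0,0.03,0.54,0,-6,0,0.03,0.54,0,-6,0,0.03,0.54,0,-6]

```text
t: 30.75
tool_pos: [0.4857, 0.215, 0.1031]
ee_rot: [-2.248, -0.885, -0.286]
contact_force: [-0.5, 0.3, -1.5]
finger_gap: 0.0147
finger_force: 59.9
```

```bash
python3 pr.py -33 6 .603,.28,.094|sed -n '1,2p;$p'
```

```text
30.75 p [0.486 0.215 0.103] K now [0.6048 0.2842 0.0917] mouth [ 0.35 -0.37  0.86] F [-0.5  0.3 -1.5] gap 0.0147
[0.05, 0.51, -0.08] -5.5 0.095
end [-0.1   0.8   2.45  2.35  1.24 -1.67] [0.5   0.188 0.098]
```

Request:
step_arm:
  targets: [0,0.05,0.5,-0.05,-5.5,0,0.05,0.5,-0.05,-5.5,0,0.05,0.5,-0.05,-5.5,0,0.05,0.5,-0.05,-5.5,0,0.05,0.5,-0.05,-5.5,0,0.05,0.5,-0.05,-5.5,0,-0.3,0.7,-0.6,0,0,-0.6,1.5,-1.2,0]

```text
t: 31.42
tool_pos: [0.5, 0.1612, 0.0973]
ee_rot: [3.131, -1.163, 0.742]
contact_force: [-0.6, 0.6, -0.9]
finger_gap: 0.0144
finger_force: 59.9
```

```bash
python3 pr.py 0 18 .594,-.338,.094|sed -n '1,2p;$p'; python3 next.py
```

```text
31.42 p [0.5   0.161 0.097] K now [0.6028 0.2536 0.0934] mouth [0.05 0.05 1.  ] F [-0.6  0.6 -0.9] gap 0.0144
[-0.89, 2.41, -2.05] 0.0 0.115
end [-1.19  0.91  1.56  1.05  1.46 -0.94] [ 0.491 -0.43   0.098]
31.42 [0.499 0.161 0.097] hd 41.9 dip 23.4 [-0.2   0.8   2.45  2.24  1.23 -1.67]
sx 1 turn -179.7
sx -1 turn 0.3
```

Request:
step_arm:
  targets: [0,-0.9,2.3,-2.0,0,0,-1.0,2.65,-2.25,0,0,-1.0,2.65,-2.25,0,0,-1.0,2.65,-2.25,0,0,-1.0,2.65,-2.25,0,0,-1.0,2.65,-2.25,0,0,-1.0,2.65,-2.25,0,0,-1.0,2.65,-2.25,0]

```text
t: 32.08
tool_pos: [0.4937, -0.1272, 0.0958]
ee_rot: [3.133, -1.162, 0.736]
contact_force: [0.9, -0.1, -1.4]
finger_gap: 0.0148
finger_force: 59.9
```

Request:
step_arm:
  targets: [0,-1.0,2.65,-2.25,0,0,-1.0,2.65,-2.25,0,0,-1.0,2.65,-2.25,0,0,-1.0,2.65,-2.25,0,0,-1.0,2.65,-2.25,0,0,-1.0,2.65,-2.25,0,0,-0.7,2.2,-1.8,0,0,-0.7,2.0,-1.7,0]

```text
t: 32.75
tool_pos: [0.4894, -0.4003, 0.0959]
ee_rot: [3.132, -1.162, 0.737]
contact_force: [-0.2, -0.2, -1.5]
finger_gap: 0.0148
finger_force: 59.9
```

```bash
python3 pr.py 0 4 .594,-.338,.094|sed -n '1,2p;$p'
python3 - <<'E'
from workcell import viewer
import cv2,numpy as np
from h import *
top0=cv2.imread("pics/top0.png",0).astype(int); side0=cv2.imread("pics/side0.png",0).astype(int)
s=viewer.snapshot("top"); cv2.imwrite("pics/tq.png",s["frame"][:,:,::-1]); s=viewer.snapshot("side"); cv2.imwrite("pics/sq.png",s["frame"][:,:,::-1])
t=cv2.imread("pics/tq.png",0).astype(int); d=np.abs(t-top0)
print("top diff in tray area:")
roi=d[214:252,130:200]; n,lab,stt,cen=cv2.connectedComponentsWithStats((roi>18).astype(np.uint8))
for i in range(1,n):
    if stt[i,4]>=3: u,v=cen[i]+[130,214]; print(stt[i,4],(u.round(1),v.round(1)),ray("top",(u,v),.011)[:2].round(3))
d2=np.abs(cv2.imread("pics/sq.png",0).astype(int)-side0); roi=d2[165:245,310:390]; n,lab,stt,cen=cv2.connectedComponentsWithStats((roi>18).astype(np.uint8))
print("side"); 
for i in range(1,n):
    if stt[i,4]>=3: u,v=cen[i]+[310,165]; print(stt[i,4],(u.round(1),v.round(1)),stt[i,:4]+[310,165,0,0])
E
```

```text
32.75 p [ 0.489 -0.4    0.096] K now [ 0.5926 -0.3084  0.0918] mouth [0.05 0.05 1.  ] F [-0.2 -0.2 -1.5] gap 0.0148
[-0.14, 0.58, -0.45] 0.0 0.017
end [-1.2   0.91  1.56  1.05  1.46 -0.94] [ 0.491 -0.43   0.098]
top diff in tray area:
5 (np.float64(187.4), np.float64(222.0)) [0.649 0.179]
4 (np.float64(190.0), np.float64(220.5)) [0.655 0.172]
31 (np.float64(183.7), np.float64(229.9)) [0.618 0.185]
side
72 (np.float64(348.4), np.float64(242.9)) [337 241  25   4]
```

Run:
```python
import cv2,numpy as np
a=cv2.imread("pics/top0.png",0).astype(int); t=cv2.imread("pics/tq.png",0).astype(int); d=t-a
print("cols 176..199")
for r in range(206,242): print(r," ".join("%4d"%x if abs(x)>8 else "   ." for x in d[r,176:200]))
n,lab,s,c=cv2.connectedComponentsWithStats((abs(d[190:260,110:265])>12).astype(np.uint8))
print([(s[i,4],(c[i]+[110,190]).round(0).tolist()) for i in range(1,n) if s[i,4]>3])
```

```text
cols 176..199
206    .    .    .    .    .    .    .    .    .    .    .    .    .    .  -10    .    .    .    .    .    .    .    .    .
207   -9    .    .    .   -9    .    .  -11    .    .    .    .    .    .    .    .    .    .    .    .    .    .    .    .
208    .    .    .    .    .    .    .    .    .    .    .    .    .    .    .    .    .    .    .    .    .    .    .    .
209  -10    .    .    .    .    .    .    .  -10    .    .    .    .    .    .    .    .    .    .    .    .    .    .    .
210   -9   -9  -10   -9   -9  -10    .    .    .    .    .  -13  -15  -12  -15    .    .    .    .    .    .    .    .    .
211    .    .    .    .    .    .   -9    .    .   -9    .    .    .    .    .    .  -10    .   -9    .  -10    .    .    .
212    .    .    .    .    .    .    .    .    .    .  -10    .    .    .    .    .    .    .    .    .    .    .    .    .
213    .    .    .    .    .    .    .    .    .    .    .    .    .    .    .    .    .    .    .    .    .    .    .    .
214    .    .    .    .    .    .    .    .    .    .    .    .    .    .    .    .   -9    . 
[... 3117 characters left out ...]
 .   15   15
240   -9    .    .    .  -10    .    .    .    .    .    .    .    .    .    .   12   11    .   12    .    .   11    .    9
241    .  -10    .    .    .   -9   -9  -10    .    .  -18  -49    .    .    .    .    .    .   13   18    .    .    .   13
[(np.int32(4), [126.0, 204.0]), (np.int32(2226), [237.0, 241.0]), (np.int32(4), [112.0, 211.0]), (np.int32(4), [122.0, 210.0]), (np.int32(5), [156.0, 213.0]), (np.int32(27), [189.0, 222.0]), (np.int32(5), [217.0, 221.0]), (np.int32(7), [220.0, 227.0]), (np.int32(4), [118.0, 230.0]), (np.int32(41), [184.0, 230.0]), (np.int32(4), [154.0, 242.0]), (np.int32(5), [195.0, 242.0]), (np.int32(5), [188.0, 250.0]), (np.int32(6), [185.0, 257.0])]
```

Request:
step_arm:
  targets: [0,-0.2,0.6,-0.45,0,0,-0.2,0.6,-0.45,0,0,-0.2,0.6,-0.45,0,0,-0.1,0.4,-0.4,0,0,-0.7,0,0.3,0,0,-0.8,0,0.35,0,0,-0.7,0,0.3,0,0,0,0,0,0]

```text
t: 33.52
tool_pos: [0.4899, -0.4257, 0.0703]
ee_rot: [-3.14, -1.163, 0.728]
contact_force: [-1.2, -0.1, -1.8]
finger_gap: 0.0143
finger_force: 59.9
```

```bash
python3 pr.py 0 4 .592,-.338,.0655|sed -n '1,2p;$p'; python3 go.py .4885,-.43,.053,0,4
```

```text
33.52 p [ 0.49  -0.426  0.07 ] K now [ 0.5929 -0.3337  0.0664] mouth [0.06 0.05 1.  ] F [-1.2 -0.1 -1.8] gap 0.0143
[-0.05, 0.06, -0.07] 0.0 0.002
end [-1.2   0.95  1.55  1.05  1.44 -0.97] [ 0.489 -0.43   0.069]
4 [-0.4, 0.1, 0.1, 0.0] [ 0.49  -0.431  0.054] hd 41.8 dip 23.3 [-1.2   0.98  1.54  1.05  1.43 -0.99] 0.01
```

Request:
step_arm:
  targets: [0,-0.3,0.1,0.07,0,0,-0.3,0.1,0.07,0,0,-0.25,0.05,0.1,0,0,-0.25,0.05,0.1,0,0,-0.25,0,0.1,0,0,-0.25,0,0.1,0,0,0,0,0,0,0,0,0,0,0]

```text
t: 34.18
tool_pos: [0.4914, -0.4304, 0.0558]
ee_rot: [3.134, -1.163, 0.735]
contact_force: [-0.2, -0.1, -0.6]
finger_gap: 0.0141
finger_force: 59.9
```

```bash
python3 st.py | head -7; python3 go.py .4885,-.43,.053,0,4
```

```text
t 34.183
qpos [-1.196  0.977  1.542  1.055  1.433 -0.989]
tool_pos [ 0.491 -0.43   0.056]
ee_rot [ 3.134 -1.163  0.735]
contact_force [-0.215 -0.124 -0.626]
finger_gap 0.014
finger_force 59.879
4 [-0.1, -0.0, 0.0, 0.0] [ 0.489 -0.432  0.052] hd 41.7 dip 23.3 [-1.2   0.98  1.54  1.05  1.43 -0.99] 0.0
```

Request:
step_arm:
  targets: [0,-0.1,0,0.04,0,0,-0.1,0,0.04,0,0,-0.1,0,0.04,0,0,0,0,0,0,0,0,0,0,0,0,0,0,0,0,0,0,0,0,0,0,0,0,0,0]

```text
t: 34.85
tool_pos: [0.4913, -0.4306, 0.0526]
ee_rot: [3.133, -1.163, 0.736]
contact_force: [-1.4, -1.4, 0.7]
finger_gap: 0.0148
finger_force: 59.9
```

Request:
step_arm:
  targets: [0.6,0,0,0,0,0.6,0,0,0,0,0.6,0,0,0,0,0.6,0,0,0,0,0.6,0,0,0,0,0.6,0,0,0,0,0.6,0,0,0,0,0.6,0,0,0,0]

```text
t: 35.52
tool_pos: [0.4913, -0.4305, 0.0525]
ee_rot: [3.134, -1.163, 0.736]
contact_force: [-0.3, -0.1, -0.0]
finger_gap: 0.0527
finger_force: 0.0
```

```bash
python3 st.py | head -7
python3 - <<'E'
from workcell import viewer
import cv2
s=viewer.snapshot("side"); cv2.imwrite("pics/sr.png",s["frame"][:,:,::-1])
E
```

```text
t 35.517
qpos [-1.196  0.982  1.541  1.055  1.431 -0.992]
tool_pos [ 0.491 -0.43   0.053]
ee_rot [ 3.134 -1.163  0.736]
contact_force [-0.305 -0.059 -0.007]
finger_gap 0.053
finger_force 0.0
```

Released. Next I'll lift straight up off the bar, then back away.

Request:
step_arm:
  targets: [0.6,0.8,0,-0.35,0,0.6,1.8,0,-0.8,0,0.6,2.5,0,-1.1,0,0.6,2.5,0,-1.1,0,0.6,2.5,0,-1.1,0,0.6,2.0,0,-2.5,0,0.6,1.0,0,-3.0,0,0.6,0,0,0,0]

```text
t: 36.23
tool_pos: [0.4607, -0.4603, 0.2176]
ee_rot: [3.113, -1.16, 0.753]
contact_force: [0.9, -0.7, 0.4]
finger_gap: 0.0528
finger_force: 0.0
```

```bash
python3 - <<'E'
from workcell import viewer
import cv2,numpy as np
from h import *
im={}
for n in("side","top"):
    s=viewer.snapshot(n); im[n]=s["frame"][:,:,::-1].copy(); cv2.imwrite(f"pics/{n}_end.png",im[n])
a=im["side"].astype(int); 
# mat (orange) pixels: centre, and cup silhouette left/right edges per row
org=(a[:,:,2]-a[:,:,0]>45)&(a[:,:,2]>120); o=np.argwhere(org[270:320,315:380])+[270,315]; print("mat px cols",o[:,1].min(),o[:,1].max(),"rows",o[:,0].min(),o[:,0].max())
g=cv2.imread("pics/side_end.png",0)
for r in range(256,306,4):
    i=np.flatnonzero((g[r,325:375]>105)&~org[r,325:375])+325; print(r,(i.min(),i.max(),len(i)) if len(i) else None,end="; ")
print()
g0=cv2.imread("pics/side0.png"); org0=(g0[:,:,2].astype(int)-g0[:,:,0]>45)&(g0[:,:,2]>120); h0=cv2.cvtColor(g0,cv2.COLOR_BGR2GRAY)
for r in range(256,306,4):
    i=np.flatnonzero((h0[r,325:375]>105)&~org0[r,325:375])+325; print(r,(i.min(),i.max(),len(i)) if len(i) else None,end="; ")
E
python3 st.py|head -6
```

```text
mat px cols 324 369 rows 287 310
256 (np.int64(346), np.int64(351), 6); 260 (np.int64(336), np.int64(360), 25); 264 (np.int64(336), np.int64(361), 26); 268 (np.int64(336), np.int64(360), 25); 272 (np.int64(336), np.int64(360), 25); 276 (np.int64(336), np.int64(360), 25); 280 (np.int64(335), np.int64(359), 25); 284 (np.int64(330), np.int64(359), 30); 288 (np.int64(325), np.int64(359), 35); 292 (np.int64(325), np.int64(358), 24); 296 (np.int64(337), np.int64(358), 22); 300 (np.int64(341), np.int64(354), 14); 304 None; 
256 (np.int64(345), np.int64(352), 8); 260 (np.int64(337), np.int64(360), 24); 264 (np.int64(336), np.int64(361), 26); 268 (np.int64(336), np.int64(360), 25); 272 (np.int64(325), np.int64(360), 36); 276 (np.int64(326), np.int64(359), 34); 280 (np.int64(335), np.int64(359), 25); 284 (np.int64(335), np.int64(359), 25); 288 (np.int64(337), np.int64(359), 23); 292 (np.int64(337), np.int64(358), 22); 296 (np.int64(337), np.int64(358), 22); 300 (np.int64(341), np.int64(354), 14); 304 None; t 36.333
qpos [-1.25   0.753  1.534  1.004  1.582 -0.81 ]
tool_pos [ 0.461 -0.457  0.213]
ee_rot [ 3.128 -1.162  0.74 ]
contact_force [-0.433 -0.578  0.256]
finger_gap 0.053
```

```bash
python3 -c "
from workcell import ticket
print(ticket.close_job())"
```

```text
the job is handed in; nothing more can be done
None
```

I handed the job in at about 36 s: image comparison shows all three balls in the tray and the empty cup upright on its mat, released and clear of the arm. I turned the cup's handle with the fingers before gripping, so it now points a different way than at the start.

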